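# Refit the loaf roller and its axle

### The arm

A 6-joint arm with a two-finger parallel gripper is mounted at the origin on the work surface. World frame = base frame: x ahead of the robot, y to its left, z up, the work surface at z = 0. Lengths are in mm, angles in rad, forces in N, time in s.
With the tool pointing down it reaches from about 300 to 825 mm from the base axis. Payload 5.4 kg.
Tool frame: the origin (TCP) lies between the finger pads; the fingertips stand 14 mm ahead of it and the grasp point (between the pads) lies 5 mm behind it; z points along the fingers, y is the direction in which the jaws open and shut (so a half turn about z gives the same grasp; the last joint's range is limited). The gripper opens to 92 mm and grips with 3 to 60 N. Pads are 20 mm wide; open, the fingers measure 128 mm over their backs; the gripper's body (75 mm by 189 mm) begins 69 mm behind the grasp point.
Start: joints at [0.903, 0.158, 1.597, -0, 1.386, -0.21], TCP at [254.143, 515.769, 190.001] pointing down, gripper open.
Joint ranges: [-2.91, 2.91], [-0.94, 2.29], [0.18, 2.7], [-1.29, 4.43], [0.17, 2.64], [-3, 3]. Speed limits (rad/s): [2.57, 2.57, 3.14, 3.14, 3.14, 3.14].

### API

Orientations are given as [roll, pitch, yaw] about the fixed x, y, z axes, in that order (R = Rz(yaw) Ry(pitch) Rx(roll)).
In Python, from workcell import r gives the robot as it stands.
- The arm moves only by the tool arm_command, never from a script. Its argument "moves" is a list of rows, each an object of numbers: "tx", "ty", "tz": the shift along the world's x, y, z in m; "twist": the turn about the world's z in degrees. A call has 1 to 8 rows; each row shifts and turns the pose as measured when the row begins; what a row does not reach is not made up. A row lasts 1/10 s, in which the tool goes at most 50 mm and 8.59 degrees, less where a joint would pass 70% of its speed; a pose out of reach is approached as far as the arm can. A call is refused whole if a number of a shift passes 0.05 or a number of a turn 8.59, either way. A call with a gripper value outside its range is refused whole. "jaw" is the opening, from 0 (shut) to 1 (fully open), set as the call begins (left out, the last holds). The fingers move at their own pace and stop on an object; "newtons" is the grip in N (left out, the last holds). Time passes only in rows, so rows that do not move let the fingers close. It gives the time, the measured TCP pose, the force and the opening at its end, in the units of the state.
- r.sense(): the state, without advancing time (a new reading comes with each control period).
- r.get_image(name): name is "scene" or "side" or "wrist"; returns the picture (420x560x3 uint8, red, green, blue); there is no depth.
- r.camera_model(name): a dict with "fx", "fy", "cx", "cy" (pixels), "T" (4x4, takes a point from camera to world coordinates); the wrist camera has in their place "mount" (4x4, takes a point from camera to tool coordinates, whose origin is the TCP and whose axes are the flange's). Camera axes: x right, y up, looking along -z (the intrinsics and any distortion apply to the point x, -y, -z); pixel columns grow to the right and rows downward; lengths in mm; the calibration is good to about 2 mm. A picture is of the moment at which its call begins: read the wrist's pose just before it. camera_model takes no time and is no camera call.
- r.finish_job(): hands the job in, once; it reports no verdict.
Trained networks look in the newest picture that a camera, given by its name, has taken for a name from the list of things; names that differ only in an ending like _2 or _b are one class to them, and where a whole thing is asked for, a point or a joint stands for the part that bears it (a point fixed in the world has none). Each returns a list of dicts, best first, with "p" (0 to 1); they miss things now and then, are a little off and sometimes report something else, mostly with a low value. They report only what shows in the picture. A call takes as long as a camera call.
- r.outline_of(thing, camera): "region" (420x560 bool, what is visible of it) and "centre" ([row, column] in pixels, amid what is visible of it).
The state is a dict: "t": time; "joint_positions": joint angles; "joint_velocities": joint speeds; "effort": joint torques, N m; "tcp_pos": TCP position; "eef_rot": TCP orientation; "ft_force": force on the tool from outside, world axes, zero at the start; "ft_torque": the same for the moment, N m; "width": finger opening in mm.
Only numpy, scipy, OpenCV 4.12 (cv2) and the standard library are available. Lean on these libraries where they do the work, as an engineer would, in place of code of your own. Each camera call takes 0.05 s, during which the arm holds its last target.

### The job

Put the washed white roller back on the two rods between the cheeks of the loaf stand and let go of it. Then slide the axle through one cheek, the roller and the other cheek until its collar is up against the cheek, and let go. Leave the jam jar and the mug where they stand.

Things in the scene. Friction and masses are not known exactly. Their poses are not given: they have to be found in the camera images.
- stand_axis (a point): Middle of the line through both bores of the roller stand, 85 mm above the counter, halfway between the two aluminium cheeks; its y axis runs along the bores, x and y are level. Cheeks: inner faces 104 mm apart, 12 mm thick (outer faces 64 mm from this point), 66 mm wide, tops 25 mm above the axis; each has a 19 mm bore with a 2 mm chamfer outside.
- stand: Roller stand, fixed: grey base 150 x 152 x 20 mm, origin under its middle, y along the bores, +x towards its pale slide board (95 to 155 mm out, 102 mm tall). Between the cheeks, along y, two 10 mm steel rods, 30 mm apart and 26 mm below the bore line, carry the roller: lying on them, its bore is in line with the cheeks' bores.
- roller_mid (a point): Centre of the white plastic roller, a straight tube 88 mm long, 50 mm outside, 24 mm bore, about 0.2 kg; its x axis runs along it. At the start it lies level, centre 40 mm above the counter, on two rods of a fixed low green rest (120 x 80 mm, 22 mm tall).
- axle_mid (a point): Point on the axle's centre line, 64 mm from the collar's face; with the axle home (collar against a cheek, from either side) it lies at the middle of the bore line. The x axis runs along the shaft to its free end. The axle: 16 mm steel shaft, dark collar (28 mm across, 8 mm thick), red handle behind it, 194 mm long in all, about 0.22 kg.
- axle_nose (a point): Free end of the axle's shaft, 74 mm from axle_mid along +x; the last 10 mm taper to 8 mm across; axes as axle_mid.
- axle_handle (a point): Centre of the axle's red handle, a block 48 mm long, 22 mm wide (y) and 24 mm high (z), 96 mm from axle_mid on the -x side; axes as axle_mid. The weight lies about 70 mm ahead of it: grip firmly. At the start the axle lies level, 40 mm above the counter, in two saddles of a fixed low blue rest (150 x 80 mm, 36 mm tall), the handle overhanging its end.
- jam: amber jam jar, 64 mm across, 90 mm tall, origin under its foot; to be left alone
- mug: blue mug, 80 mm across, 90 mm tall, origin under its foot; to be left alone

How it is judged:
By the outcome, as a careful person would: the job done as asked, in the order asked, and still so for the second after the job is handed in, with the robot touching nothing.
It also fails if it takes over 69 s, if anything falls off the work surface, if the arm or the gripper's body presses on something with over 40 N, if the wrist force passes 120 N, or if a joint passes its speed limit or range.

## Working session

There is one attempt and no reset: what is moved stays moved. The work goes in short steps, Python scripts to look and compute and a tool call to move; the robot and the scene stay as the last step left them, time stands still between calls to the robot, and variables do not carry over. Pictures are saved under pics/ and viewed, and the job is handed in when it is done.

Besides the shell and the picture viewer there is one more tool, called after "Emit:" as name(argument=value, ...) on one line, values as JSON. arm_command: Moves the arm, as the interface text tells. Its arguments: {"type":"object","properties":{"moves":{"type":"array"},"jaw":{"type":"number"},"newtons":{"type":"number"}},"required":["moves"]}

```bash
mkdir -p pics; ls; cat > h.py <<'E'
from workcell import r
import cv2, numpy as np
def save(n,fn):
    im=r.get_image(n); cv2.imwrite('pics/'+fn,im[:,:,::-1]); return im
def cam(n,s=None):
    m=r.camera_model(n)
    return m
E
python3 - <<'E'
from h import *
np.set_printoptions(precision=4,suppress=True)
for n in ['scene','side','wrist']:
    save(n,n+'0.png'); print(n,r.camera_model(n))
print(r.sense())
E
```

```text
pics
scene {'fx': 436.77085467436166, 'fy': 436.77085467436166, 'cx': 286.0869074046638, 'cy': 202.4180609532765, 'T': array([[  -0.4477,   -0.5856,    0.6757, 1477.932 ],
       [   0.8941,   -0.3022,    0.3305,  455.6373],
       [   0.0107,    0.7521,    0.6589,  998.8124],
       [   0.    ,    0.    ,    0.    ,    1.    ]])}
side {'fx': 455.0884659294137, 'fy': 455.0884659294137, 'cx': 273.2268268480991, 'cy': 205.20238158206155, 'T': array([[   0.7655,    0.3883,   -0.5131,  -86.0788],
       [  -0.6434,    0.4725,   -0.6024, -692.6407],
       [   0.0085,    0.7912,    0.6115,  780.4039],
       [   0.    ,    0.    ,    0.    ,    1.    ]])}
wrist {'fx': 334.65618317896957, 'fy': 334.65618317896957, 'cx': 275.2944790618816, 'cy': 211.1831541253041, 'mount': array([[   0.0007,    0.9662,    0.2579,   72.1438],
       [   1.    ,   -0.0006,   -0.0007,   -0.4308],
       [  -0.0006,    0.2579,   -0.9662, -193.4998],
       [   0.    ,    0.    ,    0.    ,    1.    ]])}
{'t': 0.15, 'joint_positions': array([ 0.9029,  0.1589,  1.5979,  0.    ,  1.3862, -0.2101]), 'joint_velocities': array([-0.0017, -0.0027, -0.005 , -0.0019,  0.0016,  0.0019]), 'effort': array([ -0.001 , -38.5918, -32.2434,   0.0701,   0.0351,  -0.0001]), 'tcp_pos': array([253.8146, 515.3944, 189.2669]), 'eef_rot': array([-3.1402, -0.0003,  2.6838]), 'ft_force': array([ 0.1642, -0.6066, -0.0129]), 'ft_torque': array([ 0.0246,  0.0134, -0.0069]), 'width': 91.7257194471416}
```

View pics/scene0.png

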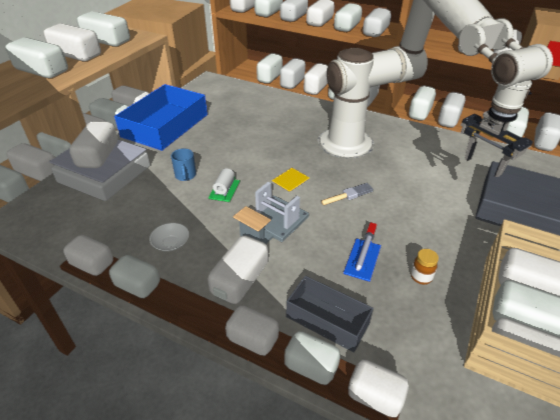

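View pics/side0.png

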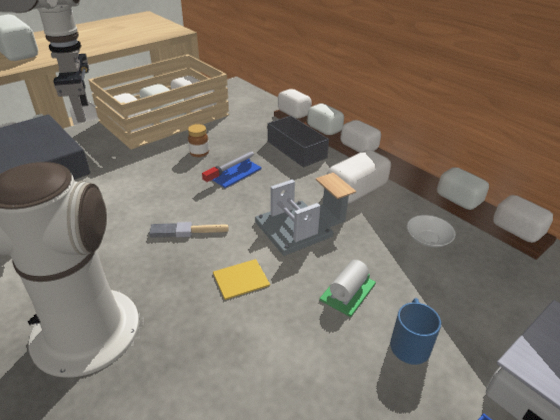

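View pics/wrist0.png

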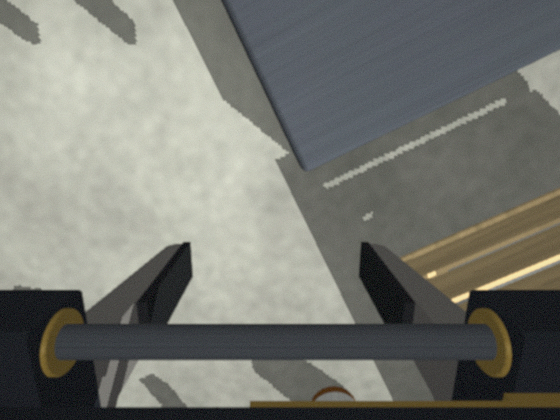

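```bash
cat >> h.py <<'E'
from scipy.spatial.transform import Rotation as Ro
from scipy.optimize import least_squares
def toolT(s):
    T=np.eye(4); T[:3,:3]=Ro.from_euler('xyz',s['eef_rot']).as_matrix(); T[:3,3]=s['tcp_pos']; return T
def model(n,s=None):
    m=r.camera_model(n)
    T=m['T'] if n!='wrist' else toolT(s)@m['mount']
    return (m['fx'],m['fy'],m['cx'],m['cy'],T)
def proj(M,P):
    fx,fy,cx,cy,T=M; P=np.atleast_2d(P); q=(P-T[:3,3])@T[:3,:3]
    return np.c_[cx+fx*q[:,0]/-q[:,2], cy+fy*(-q[:,1])/-q[:,2]]  # u,v
def ray(M,u,v):
    fx,fy,cx,cy,T=M; d=T[:3,:3]@np.array([(u-cx)/fx,-(v-cy)/fy,-1]); return T[:3,3],d
def atz(M,u,v,z):
    o,d=ray(M,u,v); return o+d*(z-o[2])/d[2]
E
python3 - <<'E'
from h import *
np.set_printoptions(precision=1,suppress=True)
for n in ['scene','side']:
    M=model(n)
    for th,z in [('roller_mid',40),('axle_mid',40),('axle_handle',40),('stand',50),('jam',45),('mug',45)]:
        o=r.outline_of(th,n)
        for d in o[:2]:
            v,u=d['centre']; print(n,th,round(d['p'],2),u,v,d['region'].sum(),atz(M,u,v,z))
        if o: np.save(f'{n}_{th}.npy',o[0]['region'])
    im=cv2.imread(f'pics/{n}0.png')
    c=im[140:290,170:420] if n=='scene' else im[130:330,180:400]
    cv2.imwrite(f'pics/{n}_z.png',cv2.resize(c,None,fx=3.2 if n=='scene' else 3,fy=3.2 if n=='scene' else 3,interpolation=cv2.INTER_CUBIC))
E
```

```text
scene roller_mid 0.85 224.5 181.5 359 [ 494.2 -267.6   40. ]
scene axle_handle 0.67 371.7 244.1 300 [546.8 289.4  40. ]
scene stand 0.76 268.1 216.1 2503 [590.2 -41.5  50. ]
scene jam 0.77 424.9 266.0 722 [564.3 452.8  45. ]
scene mug 0.88 181.3 161.2 667 [ 470.7 -470.7   45. ]
side roller_mid 0.85 354.5 279.7 963 [ 500.9 -282.    40. ]
side axle_mid 0.8 221.8 169.3 349 [529.4 266.3  40. ]
side axle_handle 0.91 217.8 167.1 355 [527.1 283.6  40. ]
side stand 0.79 302.4 213.4 4504 [562.6 -47.   50. ]
side jam 0.81 198.1 137.5 589 [574.1 464.1  45. ]
side mug 0.96 415.2 332.6 2437 [ 483.6 -454.    45. ]
```

View pics/scene_z.png

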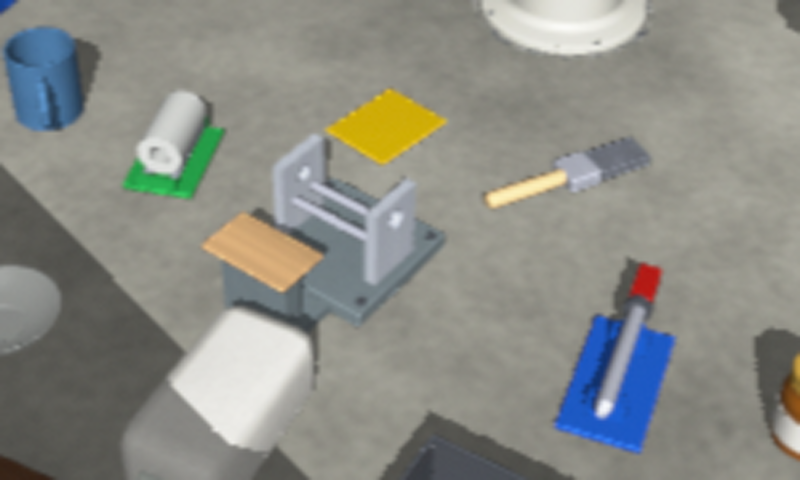

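View pics/side_z.png

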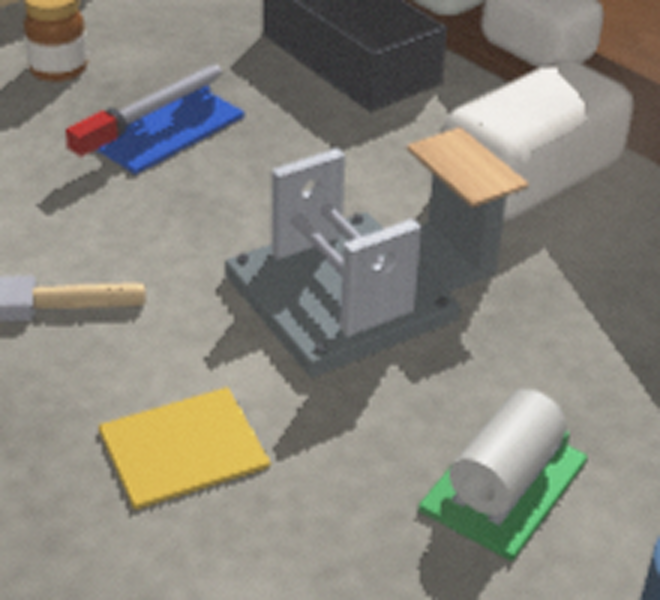

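```bash
python3 - <<'E'
from h import *
np.set_printoptions(precision=1,suppress=True)
S=model('scene'); D=model('side')
f=lambda u,v:(170+u/3.2,140+v/3.2)
g=lambda u,v:(180+u/3,130+v/3)
print('nose',atz(S,*f(603,408),40),atz(D,*g(216,74),40))
print('handle',atz(S,*f(645,283),44),atz(D,*g(93,132),44))
print('bore+y cheek top corners', atz(S,*f(368,220),110),atz(S,*f(412,184),110),'side',atz(D,*g(274,172),110),atz(D,*g(343,152),110))
print('-y cheek', atz(S,*f(277,165),110),atz(S,*f(322,137),110),'side',atz(D,*g(345,245),110),atz(D,*g(418,223),110))
print('roller ends',atz(S,*f(160,157),40),atz(D,*g(475,485),40))
print('side top line',atz(D,*g(455,460),40),atz(D,*g(530,392),65))
E
```

```text
nose [652.  284.5  40. ] [649.4 275.   40. ]
handle [486.6 268.6  44. ] [487.7 260.5  44. ]
bore+y cheek top corners [594.1  20.  110. ] [527.4  34.7 110. ] side [520.5  27.6 110. ] [585.7  12.7 110. ]
-y cheek [562.7 -96.8 110. ] [503.  -78.1 110. ] side [500.2 -84.1 110. ] [ 564.9 -100.4  110. ]
roller ends [ 536.6 -258.7   40. ] [ 448.2 -283.2   40. ]
side top line [ 454.4 -257.4   40. ] [ 527.9 -260.3   65. ]
```

Emit:
arm_command(moves=[{"tx": 0.034,"ty": -0.031,"tz": 0.01,"twist": 4},{"tx": 0.034,"ty": -0.031,"tz": 0.01,"twist": 4},{"tx": 0.034,"ty": -0.031,"tz": 0,"twist": 4},{"tx": 0.034,"ty": -0.031,"tz": 0,"twist": 4},{"tx": 0.034,"ty": -0.031,"tz": 0,"twist": 4},{"tx": 0.034,"ty": -0.031,"tz": 0,"twist": 4},{"tx": 0.034,"ty": -0.031,"tz": 0,"twist": 4},{"tx": 0.034,"ty": -0.031,"tz": 0,"twist": 4}], jaw=1, newtons=40)

```text
t: 1.55
tcp_pos: [530.5, 261.6, 212.0]
eef_rot: [3.139, 0.002, -3.007]
ft_force: [0.7, 0.4, 0.2]
width: 91.7
```

```bash
cat >> h.py <<'E'
def wsnap(fn):
    s=r.sense(); im=save('wrist',fn); np.save('pics/'+fn+'.pose.npy',toolT(s)); 
    print(round(s['t'],2),s['tcp_pos'].round(1),np.degrees(s['eef_rot']).round(2),'F',s['ft_force'].round(1),'w',round(s['width'],1),'q',s['joint_positions'].round(2)); return im
def wmodel(fn):
    m=r.camera_model('wrist'); return (m['fx'],m['fy'],m['cx'],m['cy'],np.load('pics/'+fn+'.pose.npy')@m['mount'])
E
python3 -c "
from h import *
wsnap('w1.png')"
```

```text
1.55 [530.5 261.6 212. ] [ 1.7986e+02  1.2000e-01 -1.7230e+02] F [0.7 0.4 0.2] w 91.7 q [ 0.25  0.18  1.52  0.    1.43 -1.45]
```

View pics/w1.png

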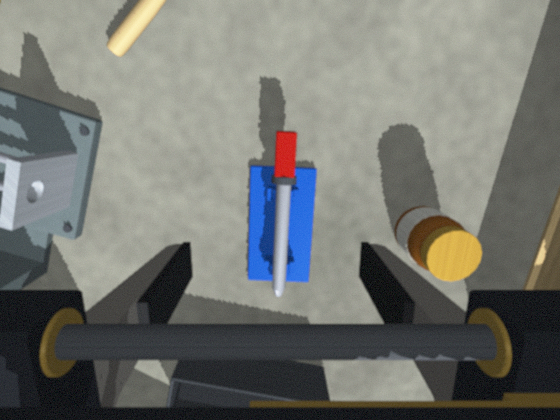

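```bash
cat > axle.py <<'E'
from h import *
def redfit(fn,ztop=52):
    im=cv2.imread('pics/'+fn); M=wmodel(fn)
    b,g,rr=[im[:,:,i].astype(int) for i in range(3)]
    m=((rr>110)&(g<70)&(b<70)).astype(np.uint8)
    n,l,st,c=cv2.connectedComponentsWithStats(m); k=1+np.argmax(st[1:,4]); m=l==k
    v,u=np.nonzero(m)
    P=np.array([atz(M,a,b_,ztop)[:2] for a,b_ in zip(u,v)],np.float32)
    rect=cv2.minAreaRect(P); return P,rect,(u.mean(),v.mean()),M
if __name__=='__main__':
    import sys
    P,rect,c,M=redfit(sys.argv[1]); print(rect,c,len(P))
    for uv in [(278,295)]: print(atz(M,*uv,40))
E
python3 axle.py w1.png; python3 -c "
import cv2;im=cv2.imread('pics/w1.png')[110:310,200:360];cv2.imwrite('pics/w1z.png',cv2.resize(im,None,fx=3,fy=3,interpolation=2))
im=cv2.imread('pics/w1.png')[80:280,0:160];cv2.imwrite('pics/w1s.png',cv2.resize(im,None,fx=3,fy=3,interpolation=2))"
```

```text
((490.50848388671875, 266.5682678222656), (47.832340240478516, 21.787446975708008), 5.903697967529297) (np.float64(284.70152505446623), np.float64(153.99346405228758)) 918
[659.68844459 282.63847994  40.        ]
```

View pics/w1z.png

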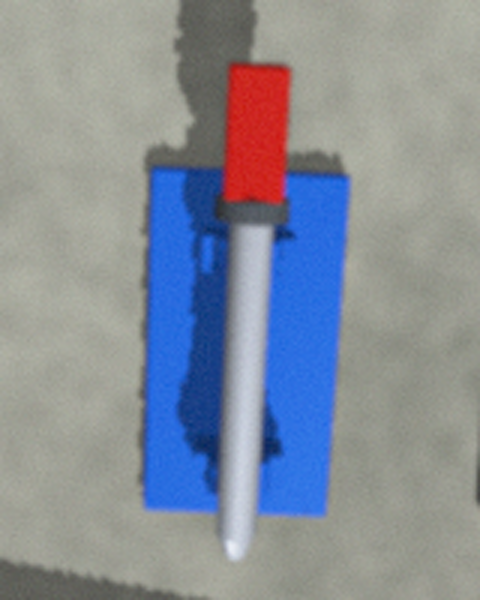

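Emit:
arm_command(moves=[{"tx": 0.002,"ty": -0.024,"tz": 0,"twist": -8.5},{"tx": 0.002,"ty": -0.024,"tz": 0,"twist": -8.5},{"tx": 0.002,"ty": -0.024,"tz": 0,"twist": -8.5},{"tx": 0.001,"ty": -0.024,"tz": 0,"twist": -8.5},{"tx": 0.001,"ty": -0.024,"tz": 0,"twist": -8.5},{"tx": 0.001,"ty": -0.024,"tz": 0,"twist": -8.5},{"tx": 0.001,"ty": -0.024,"tz": 0,"twist": -8.5},{"tx": 0.001,"ty": -0.024,"tz": 0,"twist": -8.5}])

```text
t: 2.4
tcp_pos: [547.6, 57.2, 211.4]
eef_rot: [-3.141, 0.005, 2.069]
ft_force: [0.8, 0.8, -0.2]
width: 91.7
```

Emit:
arm_command(moves=[{"tx": 0,"ty": -0.024,"tz": 0,"twist": -8.5},{"tx": 0,"ty": -0.024,"tz": 0,"twist": -8.5},{"tx": 0,"ty": -0.024,"tz": 0,"twist": -8.5},{"tx": 0,"ty": -0.02,"tz": 0,"twist": -8.5},{"tx": 0,"ty": 0,"tz": 0,"twist": -8.5},{"tx": 0}])

```text
invalid input at $.moves[5]: expected keys tx, ty, tz, twist
```

```bash
python3 -c "
from h import *
wsnap('w2.png')"
```

```text
2.4 [547.6  57.2 211.4] [-179.95    0.28  118.53] F [ 0.8  0.8 -0.2] w 91.7 q [-0.11  0.08  1.64 -0.    1.42 -0.61]
```

View pics/w2.png

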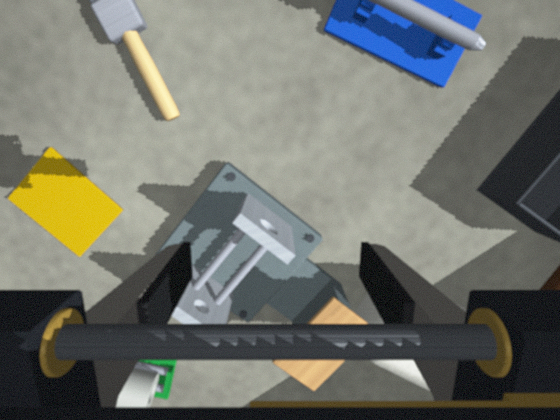

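Emit:
arm_command(moves=[{"tx": 0,"ty": -0.02,"tz": 0,"twist": -8.5},{"tx": 0,"ty": -0.02,"tz": 0,"twist": -8.5},{"tx": 0,"ty": -0.02,"tz": 0,"twist": -8.5},{"tx": 0,"ty": -0.02,"tz": 0,"twist": -8.5},{"tx": 0,"ty": 0,"tz": 0,"twist": -7},{"tx": 0,"ty": 0,"tz": 0,"twist": 0}])

```text
t: 3.05
tcp_pos: [547.6, -27.7, 211.6]
eef_rot: [-3.141, 0.006, 1.342]
ft_force: [-0.3, -0.4, -0.2]
width: 91.9
```

```bash
python3 -c "
from h import *
wsnap('w3.png')"
```

```text
3.05 [547.6 -27.7 211.6] [-179.94    0.35   76.87] F [-0.3 -0.4 -0.2] w 91.9 q [-0.27  0.08  1.64 -0.01  1.42 -0.04]
```

View pics/w3.png

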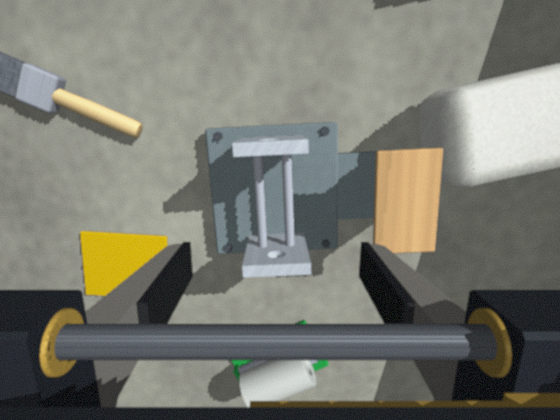

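```bash
python3 -c "
import cv2;im=cv2.imread('pics/w3.png')[110:290,190:350];cv2.imwrite('pics/w3z.png',cv2.resize(im,None,fx=3.33,fy=3.33,interpolation=2))"
```

```text
(no output)
```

View pics/w3z.png

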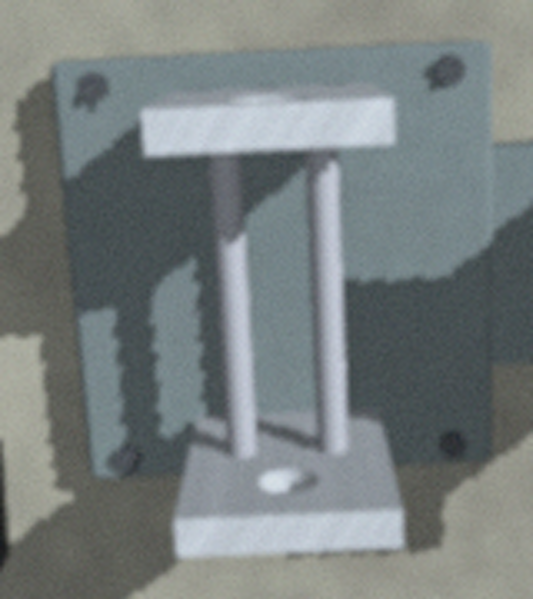

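```bash
cat > stand.py <<'E'
from h import *
np.set_printoptions(precision=2,suppress=True)
z=lambda u,v:(190+(u+.5)/3.33-.5,110+(v+.5)/3.33-.5)
pts=[((-33,64,110),(141,110)),((33,64,110),(394,96)),((-33,52,110),(144,157)),((33,52,110),(395,145)),
((-33,-52,110),(175,519)),((33,-52,110),(404,510)),((-33,-64,110),(177,558)),((33,-64,110),(404,548)),
((-75,76,20),(57,62)),((75,76,20),(490,42)),((-75,-76,20),(93,476))]
X=np.array([p[0] for p in pts],float); U=np.array([z(*p[1]) for p in pts]); M=wmodel('w3.png')
def tr(p,X):
    c,s=np.cos(p[2]),np.sin(p[2]); dz=p[3] if len(p)>3 else 0
    return np.c_[p[0]+c*X[:,0]-s*X[:,1],p[1]+s*X[:,0]+c*X[:,1],X[:,2]+dz]
for p0 in ([545,-37,-.21],[545,-37,-.21,0]):
    f=lambda p:(proj(M,tr(p,X))-U).ravel()
    s=least_squares(f,p0); print(s.x,np.degrees(s.x[2]),'rms',np.sqrt((s.fun**2).mean())); print(s.fun.reshape(-1,2).T)
    print('bore pred',proj(M,tr(s.x,np.array([[0,-52,85.]]))),z(280,481))
E
python3 stand.py
```

```text
[544.7  -35.26  -0.18] -10.41740763783429 rms 0.9288614025833374
[[ 0.16  0.57  0.36  0.55 -0.28  0.06  0.02  0.29 -2.91  1.67 -1.09]
 [-0.34  0.23 -0.48 -0.42  0.42  0.18  0.16  0.28 -0.31 -0.79  1.99]]
bore pred [[276.37 254.3 ]] (273.73423423423424, 254.09459459459458)
[544.5  -35.9   -0.18  -3.19] -10.42305851218278 rms 0.7543699524503477
[[ 0.59  0.15  0.77  0.13 -0.01 -0.36  0.29 -0.13 -2.33  1.09 -0.68]
 [ 0.19  0.81 -0.11 -0.   -0.35 -0.55 -0.71 -0.56  0.22 -0.18  1.48]]
bore pred [[276.31 253.7 ]] (273.73423423423424, 254.09459459459458)
```

Emit:
arm_command(moves=[{"tx": -0.007,"ty": -0.031,"tz": 0,"twist": -8},{"tx": -0.007,"ty": -0.031,"tz": 0,"twist": -8},{"tx": -0.007,"ty": -0.031,"tz": 0,"twist": -8},{"tx": -0.007,"ty": -0.031,"tz": -0.01,"twist": -8},{"tx": -0.007,"ty": -0.031,"tz": -0.01,"twist": -8},{"tx": -0.007,"ty": -0.031,"tz": -0.01,"twist": -8},{"tx": -0.007,"ty": -0.031,"tz": -0.01,"twist": -8},{"tx": 0,"ty": -0.02,"tz": -0.01,"twist": -6}])

```text
t: 3.9
tcp_pos: [499.2, -265.2, 162.7]
eef_rot: [3.137, 0.002, 0.264]
ft_force: [-0.5, -1.0, -0.4]
width: 92.0
```

```bash
python3 -c "
from h import *
wsnap('w4.png')"
```

```text
3.9 [ 499.2 -265.2  162.7] [1.7976e+02 1.3000e-01 1.5120e+01] F [-0.5 -1.  -0.4] w 92.0 q [-0.7   0.15  1.66 -0.    1.33  0.61]
```

View pics/w4.png

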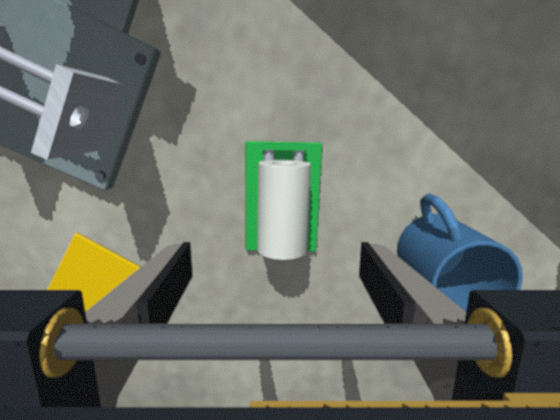

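```bash
cat > roll.py <<'E'
from h import *
import sys
from scipy.optimize import minimize
def fit(fn,p0,z=40,box=(230,130,340,275),th=150):
    im=cv2.imread('pics/'+fn); M=wmodel(fn)
    m=(im.min(2)>th); k=np.zeros_like(m); k[box[1]:box[3],box[0]:box[2]]=1; m&=k
    n,l,st,c=cv2.connectedComponentsWithStats(m.astype(np.uint8)); m=(l==1+np.argmax(st[1:,4]))
    m=cv2.morphologyEx(m.astype(np.uint8),cv2.MORPH_OPEN,np.ones((5,5)))
    cn=max(cv2.findContours(m,0,2)[0],key=cv2.contourArea); h=cv2.convexHull(cn); m=cv2.fillConvexPoly(np.zeros(m.shape,np.uint8),h,1)
    a=np.linspace(0,2*np.pi,40); B=8
    C=np.array([(s,25*np.cos(t),25*np.sin(t)) for s in(-44,44) for t in a])
    def mask(p):
        c,s=np.cos(p[2]),np.sin(p[2]); X=np.c_[p[0]+c*C[:,0]-s*C[:,1],p[1]+s*C[:,0]+c*C[:,1],z+C[:,2]]
        h=cv2.convexHull((proj(M,X)*256).round().astype(np.int32))
        return cv2.fillConvexPoly(np.zeros(m.shape,np.uint8),h,255,cv2.LINE_AA,8)/255.
    f=lambda p:np.abs(mask([p[0],p[1],p[2]/100])-m).sum()
    s=minimize(f,[p0[0],p0[1],p0[2]*100],method='Nelder-Mead',options=dict(initial_simplex=[[p0[0]+i,p0[1]+j,p0[2]*100+k] for i,j,k in((0,0,0),(8,0,0),(0,8,0),(0,0,8))]))
    print(fn,s.x[:2].round(2),np.degrees(s.x[2]/100).round(2),'err px',s.fun.round(0),'of',m.sum()); 
    o=im.copy(); o[...,2]=np.maximum(o[...,2],(255*(mask([s.x[0],s.x[1],s.x[2]/100])>.5)).astype(np.uint8)); cv2.imwrite('pics/fit_'+fn,o)
    return s.x
if __name__=='__main__': fit('w4.png',[497,-272,.26])
E
python3 roll.py
```

```text
w4.png [ 494.62 -273.4 ] 16.59 err px 790.0 of 4602
```

View pics/fit_w4.png

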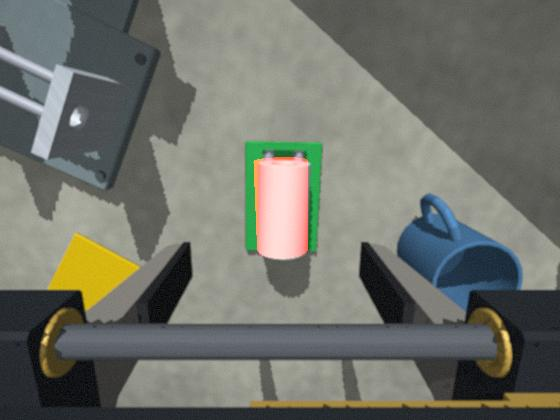

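```bash
python3 - <<'E'
from roll import *
im=cv2.imread('pics/w4.png')
print(im[200,245:325].min(1)); print(im[140:290,283].min(1))
for th in(90,110,130): fit('w4.png',[497,-272,.26],th=th,box=(252,155,316,262))
E
```

```text
[101  65  37  36  41  43  40  48  44  45  44  42  84 120 145 163 173 179
 183 188 192 194 197 199 204 208 206 210 213 212 213 218 216 220 216 220
 217 217 215 217 212 212 211 211 208 210 208 201 199 201 193 194 185 189
 181 180 169 167 155 155 143 142 123 100  62  33  28  40  37  41  40  42
  40  46  96 128 145 141 141 144]
[136 120  75  48  37  45  45  47  37  42  28  29  29  30  23  23  30  29
  48  98 157 201 218 216 212 211 218 222 219 219 214 217 215 219 219 218
 221 218 220 221 220 218 218 219 219 219 220 218 220 215 217 218 219 217
 215 218 220 219 219 220 215 219 219 219 213 219 219 217 217 218 214 216
 217 219 217 215 215 217 212 218 213 217 213 215 215 219 216 218 214 215
 218 216 215 216 214 215 213 214 212 214 214 215 215 216 215 213 209 214
 214 211 215 213 209 215 213 208 209 211 206 172 119  84  85  84  83  86
  85  83  85  87  86  81  89  89  77  85  86  87  84  84  90  85  84  84
  81  84  78  80  84  83]
w4.png [ 492.68 -274.3 ] 12.56 err px 481.0 of 5645
w4.png [ 493.4  -273.74] 11.75 err px 453.0 of 5536
w4.png [ 493.31 -273.36] 11.7 err px 467.0 of 5357
```

```bash
python3 - <<'E'
from roll import *
for z in(36,38,40,42): fit('w4.png',[495,-274,.24],z=z,th=100,box=(252,155,316,262))
o=cv2.imread('pics/fit_w4.png')[140:275,230:335];cv2.imwrite('pics/fz.png',cv2.resize(o,None,fx=4.4,fy=4.4,interpolation=0))
o=cv2.imread('pics/w4.png')[140:275,230:335];cv2.imwrite('pics/fz2.png',cv2.resize(o,None,fx=4.4,fy=4.4,interpolation=0))
E
```

```text
w4.png [ 491.36 -274.54] 12.85 err px 556.0 of 5596
w4.png [ 492.45 -274.13] 12.35 err px 513.0 of 5596
w4.png [ 492.62 -274.19] 12.7 err px 472.0 of 5596
w4.png [ 493.81 -273.75] 12.31 err px 438.0 of 5596
```

View pics/fz.png

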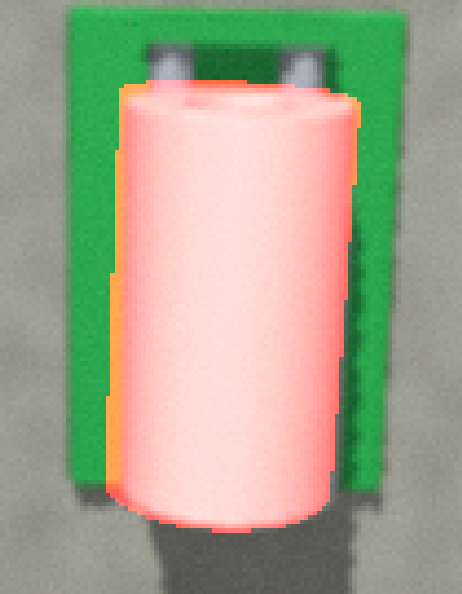

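View pics/fz2.png

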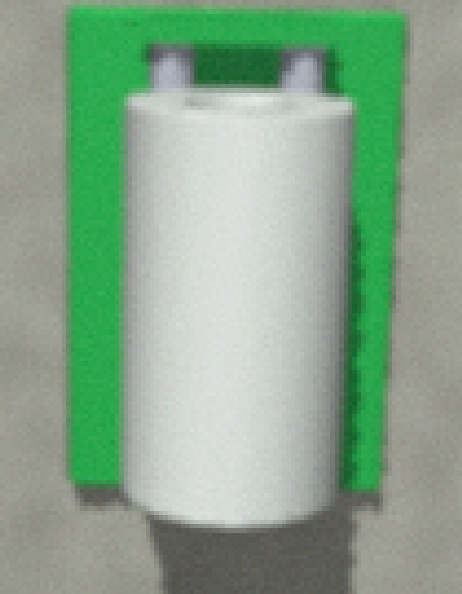

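```bash
python3 - <<'E'
from roll import *
M=wmodel('w4.png')
z=lambda u,v:(230+(u+.5)/4.4-.5,140+(v+.5)/4.4-.5)
a=np.linspace(0,2*np.pi,181)
C=np.array([(s,25*np.cos(t),25*np.sin(t)) for s in(-44,44) for t in a])
def hull(p):
    c,s=np.cos(p[2]),np.sin(p[2]); X=np.c_[p[0]+c*C[:,0]-s*C[:,1],p[1]+s*C[:,0]+c*C[:,1],p[3]+C[:,2]]
    return cv2.convexHull(proj(M,X).astype(np.float32))
obs=[z(*q) for q in [(127,130),(127,250),(127,370),(127,470),(355,130),(352,230),(349,330),(344,430),(342,480),(235,528),(200,524),(270,527),(240,88),(200,90),(300,91)]]
for fz in(0,1):
    f=lambda p:[cv2.pointPolygonTest(hull([p[0],p[1],p[2],p[3] if fz else 40]),q,True) for q in obs]
    s=least_squares(f,[497,-273,.25]+[40]*fz,diff_step=1e-4); print(s.x,np.degrees(s.x[2]),np.round(s.fun,1))
E
```

```text
[ 4.93236372e+02 -2.76244958e+02  2.52568006e-01] 14.471080794433957 [0.6 0.5 0.5 0.5 0.6 0.4 0.2 0.4 0.4 0.2 0.5 0.1 0.1 0.5 0.2]
[ 4.92527627e+02 -2.76549979e+02  2.53055344e-01  3.71557782e+01] 14.499003171504652 [ 0.3  0.3  0.2  0.2  0.4  0.2  0.   0.3  0.3 -0.2  0.  -0.4 -0.3  0.
 -0.3]
```

Emit:
arm_command(moves=[{"tx": -0.006,"ty": -0.011,"tz": -0.02,"twist": -0.6},{"tx": 0,"ty": 0,"tz": -0.03,"twist": 0},{"tx": 0,"ty": 0,"tz": -0.03,"twist": 0},{"tx": 0,"ty": 0,"tz": -0.02,"twist": 0},{"tx": 0,"ty": 0,"tz": -0.01,"twist": 0},{"tx": 0,"ty": 0,"tz": 0,"twist": 0}])

```text
t: 4.55
tcp_pos: [494.5, -275.1, 48.4]
eef_rot: [3.137, 0.002, 0.274]
ft_force: [0.6, -0.3, -0.5]
width: 92.2
```

```bash
python3 -c "
from h import *
wsnap('w5.png')"
```

```text
4.55 [ 494.5 -275.1   48.4] [1.7974e+02 1.2000e-01 1.5720e+01] F [ 0.6 -0.3 -0.5] w 92.2 q [-0.72  0.28  1.75 -0.    1.11  0.58]
```

View pics/w5.png

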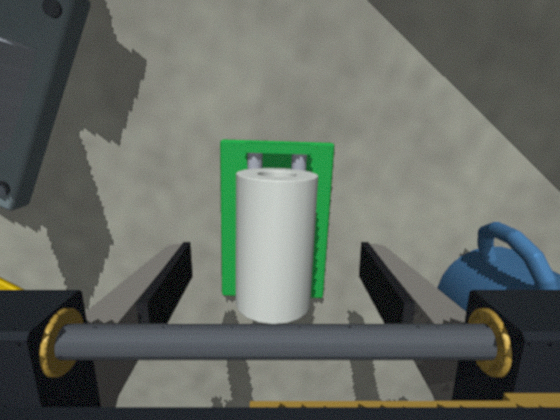

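Emit:
arm_command(moves=[{"tx": -0.001,"ty": -0.001,"tz": -0.008,"twist": -1.2},{"tx": 0,"ty": 0,"tz": 0,"twist": 0}])

```text
t: 4.8
tcp_pos: [495.7, -277.3, 43.3]
eef_rot: [3.132, -0.001, 0.254]
ft_force: [-0.7, 0.7, -0.1]
width: 91.8
```

Emit:
arm_command(moves=[{"tx": 0,"ty": 0,"tz": 0,"twist": 0},{"tx": 0,"ty": 0,"tz": 0,"twist": 0},{"tx": 0,"ty": 0,"tz": 0,"twist": 0},{"tx": 0,"ty": 0,"tz": 0,"twist": 0},{"tx": 0,"ty": 0,"tz": 0,"twist": 0},{"tx": 0,"ty": 0,"tz": 0,"twist": 0}], jaw=0.3, newtons=25)

```text
t: 5.4
tcp_pos: [497.4, -278.9, 46.2]
eef_rot: [3.128, -0.004, 0.254]
ft_force: [0.7, -0.1, -0.0]
width: 46.1
```

```bash
python3 -c "
from h import *
wsnap('w6.png');save('side','s6.png')"
```

```text
5.4 [ 497.4 -278.9   46.2] [179.23  -0.23  14.57] F [ 0.7 -0.1 -0. ] w 46.1 q [-0.72  0.29  1.74 -0.    1.09  0.6 ]
```

View pics/w6.png

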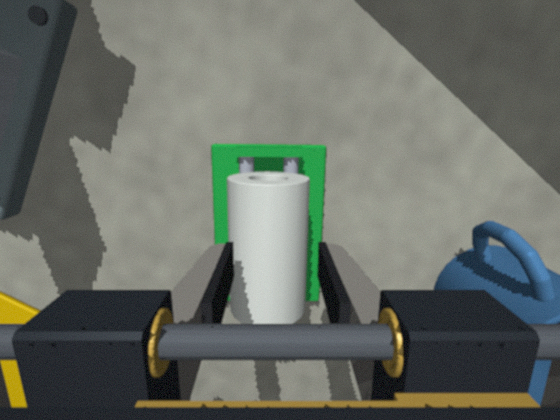

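View pics/s6.png

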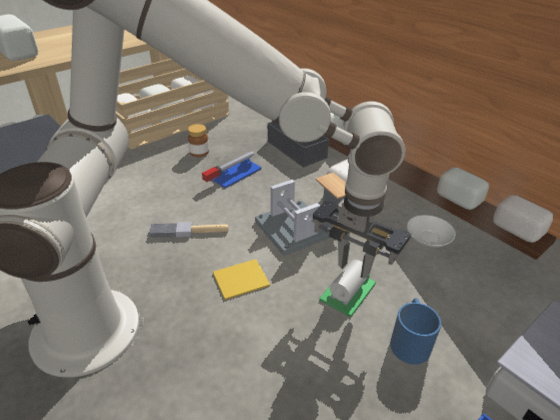

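Emit:
arm_command(moves=[{"tx": 0,"ty": 0,"tz": 0,"twist": 0},{"tx": 0,"ty": 0,"tz": 0,"twist": 0}])

```text
t: 5.7
tcp_pos: [497.3, -278.8, 46.1]
eef_rot: [3.128, -0.004, 0.254]
ft_force: [0.3, 0.8, -0.3]
width: 27.6
```

```bash
python3 -c "
from h import *
wsnap('w7.png')
im=cv2.imread('pics/w7.png')[140:345,170:400];cv2.imwrite('pics/w7z.png',cv2.resize(im,None,fx=2.9,fy=2.9,interpolation=2))"
```

```text
5.7 [ 497.3 -278.8   46.1] [179.24  -0.22  14.57] F [ 0.3  0.8 -0.3] w 27.6 q [-0.72  0.29  1.74 -0.    1.09  0.6 ]
```

View pics/w7z.png

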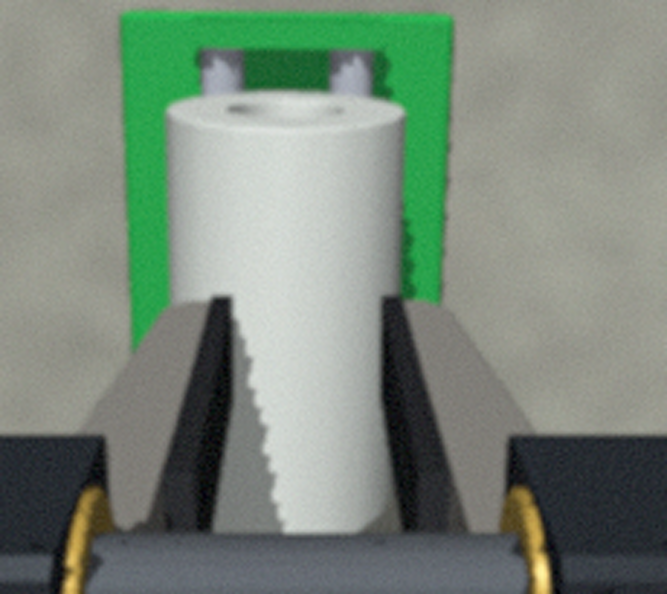

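```bash
python3 -c "
from h import *
s=r.sense();T=toolT(s);print(s['width'])
D=model('side')
im=save('side','s7.png')
o=cv2.imread('pics/s7.png')[190:330,280:440];o=cv2.resize(o,None,fx=4.2,fy=4.2,interpolation=2)
for z,c in((14,(0,0,255)),(-5,(0,255,0)),(-27,(255,0,255)),(-74,(0,255,255))):
  P=np.array([T@[0,y,z,1] for y in(-14,14)])[:,:3]
  for u,v in proj(D,P): cv2.circle(o,(int((u-280)*4.2),int((v-190)*4.2)),4,c,-1)
cv2.imwrite('pics/s7z.png',o)
c=im
save('scene','c7.png')
o=cv2.imread('pics/c7.png')[100:230,160:300];o=cv2.resize(o,None,fx=4.2,fy=4.2,interpolation=2);cv2.imwrite('pics/c7z.png',o)
"
```

```text
27.64456782738267
```

View pics/s7z.png

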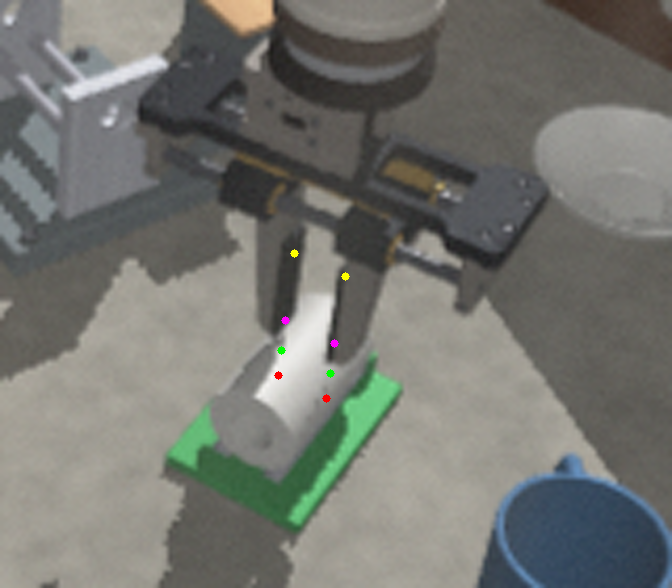

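View pics/c7z.png

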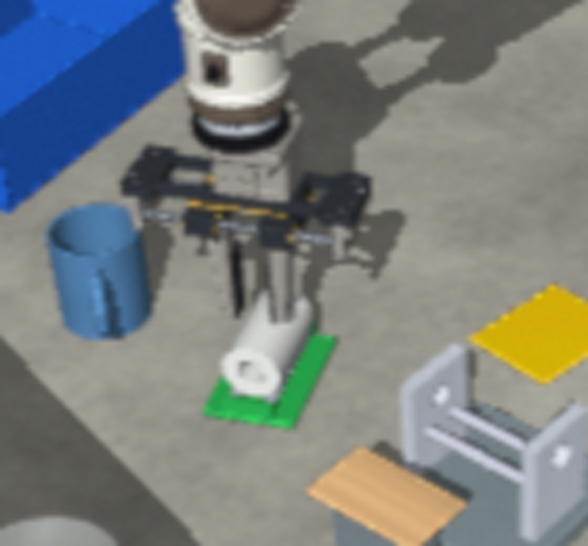

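Emit:
arm_command(moves=[{"tx": -0.004,"ty": 0.0025,"tz": 0,"twist": 0},{"tx": 0,"ty": 0,"tz": 0,"twist": 0},{"tx": 0,"ty": 0,"tz": 0,"twist": 0},{"tx": 0,"ty": 0,"tz": 0,"twist": 0},{"tx": 0,"ty": 0,"tz": 0,"twist": 0},{"tx": 0,"ty": 0,"tz": 0,"twist": 0},{"tx": 0,"ty": 0,"tz": 0,"twist": 0},{"tx": 0,"ty": 0,"tz": 0,"twist": 0}], jaw=1)

```text
t: 6.65
tcp_pos: [492.9, -276.0, 46.1]
eef_rot: [3.128, -0.004, 0.254]
ft_force: [-0.3, -0.0, 1.0]
width: 89.3
```

Emit:
arm_command(moves=[{"tx": 0,"ty": 0,"tz": -0.01,"twist": 0},{"tx": 0,"ty": 0,"tz": -0.01,"twist": 0},{"tx": 0,"ty": 0,"tz": 0,"twist": 0}])

```text
t: 6.95
tcp_pos: [492.8, -275.9, 24.2]
eef_rot: [3.129, -0.004, 0.254]
ft_force: [-1.0, -1.0, -0.3]
width: 92.0
```

```bash
python3 -c "
from h import *
wsnap('w8.png');save('side','s8.png')
o=cv2.imread('pics/s8.png')[190:330,280:440];o=cv2.resize(o,None,fx=4.2,fy=4.2,interpolation=2);cv2.imwrite('pics/s8z.png',o)"
```

```text
6.95 [ 492.8 -275.9   24.2] [179.26  -0.22  14.57] F [-1.  -1.  -0.3] w 92.0 q [-0.72  0.31  1.77 -0.    1.05  0.6 ]
```

View pics/s8z.png

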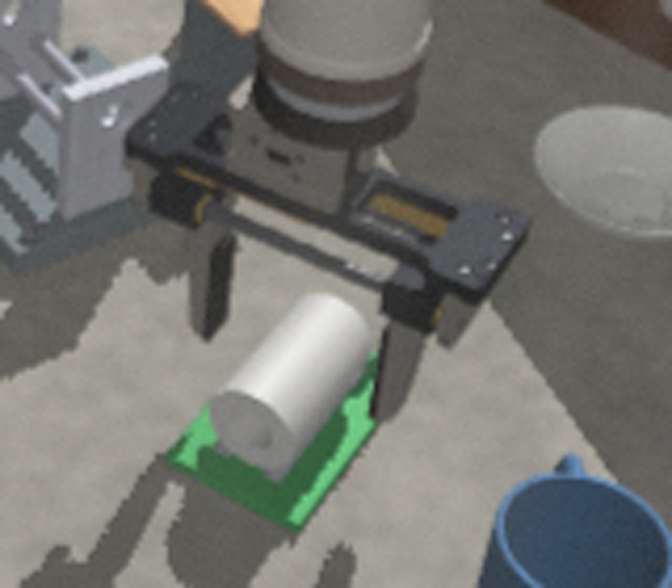

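View pics/w8.png

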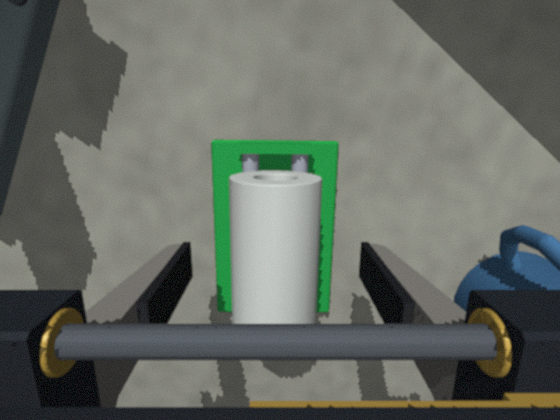

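Emit:
arm_command(moves=[{"tx": 0,"ty": 0,"tz": -0.008,"twist": 0},{"tx": 0,"ty": 0,"tz": -0.008,"twist": 0},{"tx": 0,"ty": 0,"tz": -0.004,"twist": 0},{"tx": 0,"ty": 0,"tz": 0,"twist": 0}])

```text
t: 7.45
tcp_pos: [493.7, -276.6, 3.9]
eef_rot: [3.127, -0.005, 0.254]
ft_force: [0.4, 0.0, 0.3]
width: 91.6
```

Emit:
arm_command(moves=[{"tx": 0,"ty": 0,"tz": 0,"twist": 0},{"tx": 0,"ty": 0,"tz": 0,"twist": 0},{"tx": 0,"ty": 0,"tz": 0,"twist": 0},{"tx": 0,"ty": 0,"tz": 0,"twist": 0},{"tx": 0,"ty": 0,"tz": 0,"twist": 0},{"tx": 0,"ty": 0,"tz": 0,"twist": 0},{"tx": 0,"ty": 0,"tz": 0,"twist": 0}], jaw=0.3, newtons=25)

```text
t: 8.15
tcp_pos: [493.6, -275.3, 4.5]
eef_rot: [3.129, -0.005, 0.254]
ft_force: [-0.2, -2.5, -1.0]
width: 49.8
```

```bash
python3 -c "
from h import *
wsnap('w9.png');save('side','s9.png')
o=cv2.imread('pics/s9.png')[190:330,280:440];o=cv2.resize(o,None,fx=4.2,fy=4.2,interpolation=2);cv2.imwrite('pics/s9z.png',o)"
```

```text
8.15 [ 493.6 -275.3    4.5] [179.28  -0.3   14.55] F [-0.2 -2.5 -1. ] w 49.8 q [-0.72  0.34  1.78 -0.    1.01  0.6 ]
```

View pics/s9z.png

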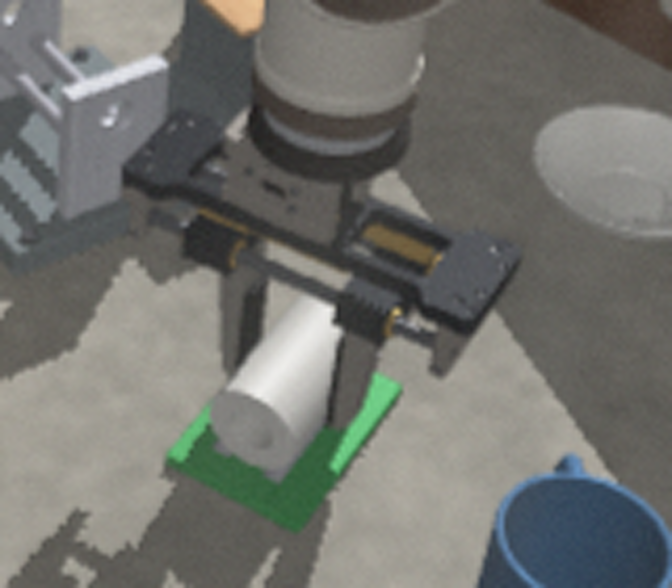

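View pics/w9.png

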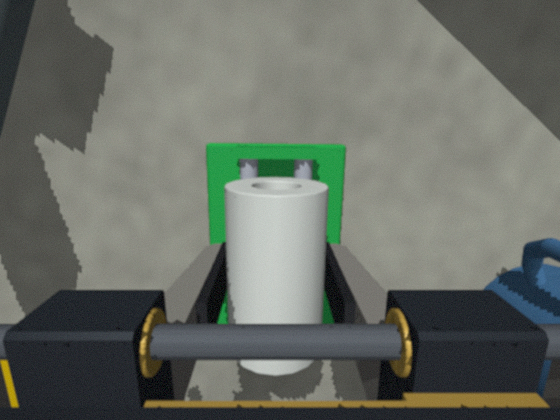

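Emit:
arm_command(moves=[{"tx": 0,"ty": 0,"tz": 0.02,"twist": 0},{"tx": 0,"ty": 0,"tz": 0.035,"twist": 0},{"tx": 0,"ty": 0,"tz": 0.035,"twist": 0},{"tx": 0,"ty": 0,"tz": 0.035,"twist": 0},{"tx": 0,"ty": 0,"tz": 0,"twist": 0}], newtons=30)

```text
t: 8.75
tcp_pos: [490.1, -273.3, 129.6]
eef_rot: [3.135, -0.0, 0.254]
ft_force: [0.7, -1.3, -1.2]
width: 49.6
```

Emit:
arm_command(moves=[{"tx": 0.006,"ty": 0.03,"tz": 0,"twist": 8.1},{"tx": 0.006,"ty": 0.03,"tz": 0,"twist": 8.1},{"tx": 0.006,"ty": 0.03,"tz": 0,"twist": 8.1},{"tx": 0.006,"ty": 0.03,"tz": 0,"twist": 8.1},{"tx": 0.006,"ty": 0.03,"tz": 0,"twist": 8.1},{"tx": 0.006,"ty": 0.03,"tz": 0,"twist": 8.1},{"tx": 0.006,"ty": 0.03,"tz": 0,"twist": 8.1},{"tx": 0.006,"ty": 0.025,"tz": 0,"twist": 6}])

```text
t: 9.55
tcp_pos: [531.8, -31.6, 116.0]
eef_rot: [-3.135, 0.002, 1.385]
ft_force: [0.5, 0.0, -2.8]
width: 49.3
```

```bash
python3 -c "
from h import *
wsnap('w10.png')"
```

```text
9.55 [531.8 -31.6 116. ] [-1.7963e+02  1.1000e-01  7.9350e+01] F [ 0.5  0.  -2.8] w 49.3 q [-0.28  0.12  1.79 -0.    1.24 -0.1 ]
```

View pics/w10.png

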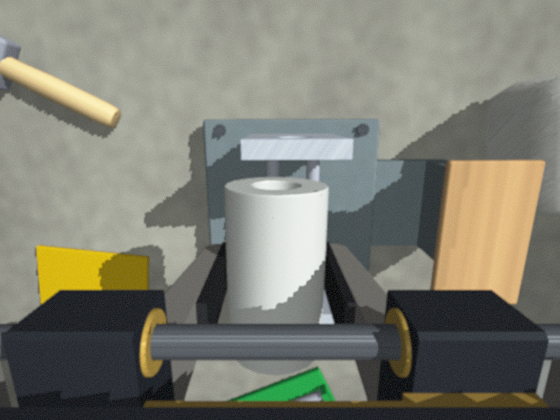

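```bash
python3 -c "
import cv2
o=cv2.imread('pics/w10.png')[110:190,190:390];o=cv2.resize(o,None,fx=4,fy=4,interpolation=2);cv2.imwrite('pics/w10z.png',o)"
```

```text
(no output)
```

View pics/w10z.png

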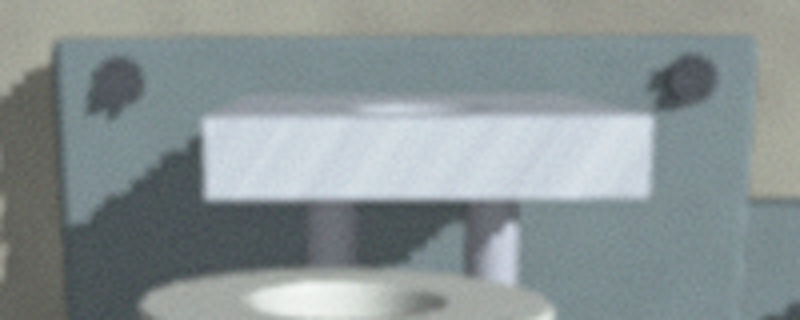

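```bash
cat > s2.py <<'E'
from h import *
np.set_printoptions(precision=2,suppress=True)
from stand import tr
import sys
def fit4(fn,corn,offs,k,yc=(64,52)):
    M=wmodel(fn); U=np.array([(offs[0]+(u+.5)/k-.5,offs[1]+(v+.5)/k-.5) for u,v in corn])
    X=np.array([(-33,yc[0],110),(33,yc[0],110),(-33,yc[1],110),(33,yc[1],110)],float)
    s=least_squares(lambda p:(proj(M,tr(p,X))-U).ravel(),[545,-35,-.18]); print(fn,s.x[:2],np.degrees(s.x[2]),s.fun)
    return s.x
if __name__=='__main__': fit4('w10.png',[(203,116),(653,114),(204,200),(653,199)],(190,110),4)
E
python3 s2.py|tail -3
```

```text
[ 0.19  0.81 -0.11 -0.   -0.34 -0.55 -0.71 -0.56  0.22 -0.18  1.48]]
bore pred [[276.31 253.7 ]] (273.73423423423424, 254.09459459459458)
w10.png [544.31 -35.3 ] -10.361670920563833 [-0.23  0.19  0.6   0.22  0.16 -0.12 -0.54 -0.29]
```

Emit:
arm_command(moves=[{"tx": 0.0125,"ty": -0.004,"tz": 0,"twist": 0.3},{"tx": 0,"ty": 0,"tz": 0,"twist": 0},{"tx": 0,"ty": 0,"tz": 0,"twist": 0}])

```text
t: 9.9
tcp_pos: [541.4, -29.6, 110.2]
eef_rot: [-3.126, -0.001, 1.399]
ft_force: [-0.2, -0.6, -2.2]
width: 49.4
```

Emit:
arm_command(moves=[{"tx": 0.003,"ty": -0.005,"tz": 0.002,"twist": -0.5},{"tx": 0,"ty": 0,"tz": 0,"twist": 0}])

```text
t: 10.1
tcp_pos: [543.1, -35.5, 110.9]
eef_rot: [-3.124, -0.001, 1.387]
ft_force: [0.3, 0.5, -2.5]
width: 49.7
```

```bash
python3 -c "
from h import *
wsnap('w11.png')
o=cv2.imread('pics/w11.png')[110:210,190:390];o=cv2.resize(o,None,fx=4,fy=4,interpolation=2);cv2.imwrite('pics/w11z.png',o)"
```

```text
10.1 [543.1 -35.5 110.9] [-1.7898e+02 -7.0000e-02  7.9500e+01] F [ 0.3  0.5 -2.5] w 49.7 q [-0.29  0.17  1.75 -0.    1.24 -0.1 ]
```

View pics/w11z.png

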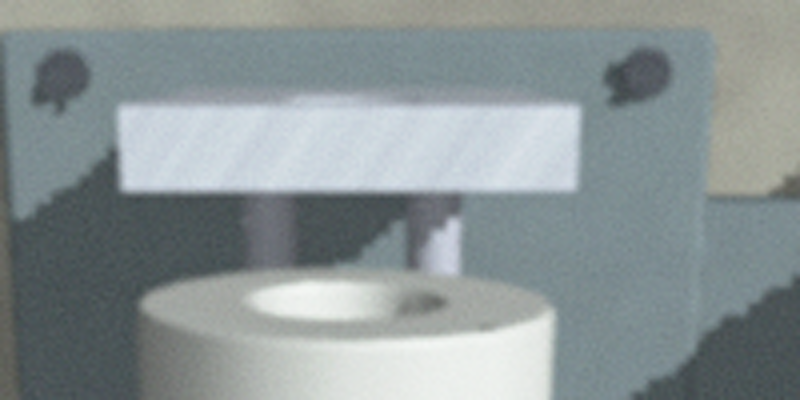

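Emit:
arm_command(moves=[{"tx": 0.001,"ty": 0,"tz": -0.012,"twist": 0},{"tx": 0,"ty": 0,"tz": -0.012,"twist": 0},{"tx": 0,"ty": 0,"tz": -0.012,"twist": 0},{"tx": 0,"ty": 0,"tz": 0,"twist": 0}])

```text
t: 10.55
tcp_pos: [542.8, -35.6, 71.0]
eef_rot: [-3.122, -0.002, 1.386]
ft_force: [-0.5, 0.3, -1.9]
width: 49.4
```

```bash
python3 -c "
from h import *
wsnap('w12.png')
o=cv2.imread('pics/w12.png')[110:260,170:390];o=cv2.resize(o,None,fx=3.6,fy=3.6,interpolation=2);cv2.imwrite('pics/w12z.png',o)"
```

```text
10.55 [542.8 -35.6  71. ] [-1.7888e+02 -9.0000e-02  7.9430e+01] F [-0.5  0.3 -1.9] w 49.4 q [-0.29  0.22  1.78 -0.    1.17 -0.1 ]
```

View pics/w12z.png

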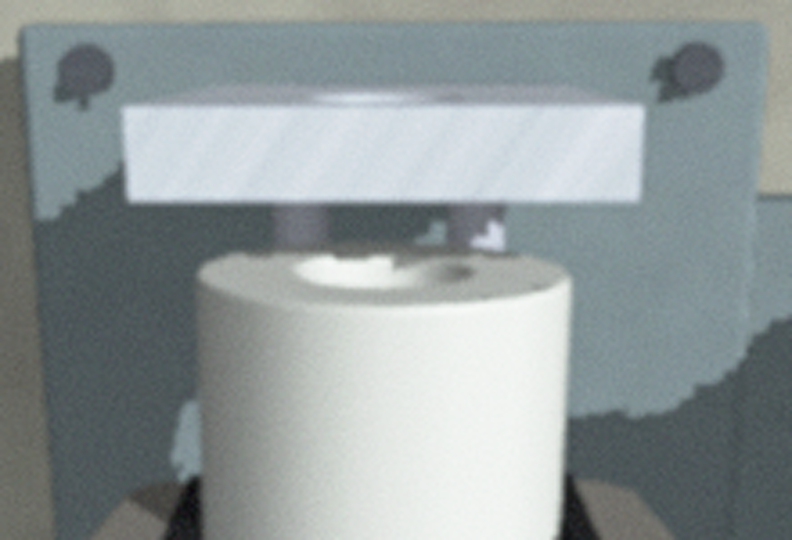

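Emit:
arm_command(moves=[{"tx": 0,"ty": 0,"tz": -0.009,"twist": 0},{"tx": 0,"ty": 0,"tz": -0.007,"twist": 0},{"tx": 0,"ty": 0,"tz": -0.003,"twist": 0},{"tx": 0,"ty": 0,"tz": 0,"twist": 0}])

```text
t: 11.0
tcp_pos: [543.9, -35.7, 51.6]
eef_rot: [-3.124, -0.001, 1.386]
ft_force: [-0.8, 0.3, -2.5]
width: 49.2
```

```bash
python3 -c "
from h import *
wsnap('w13.png');save('side','s13.png')
o=cv2.imread('pics/w13.png')[110:260,170:390];o=cv2.resize(o,None,fx=3.6,fy=3.6,interpolation=2);cv2.imwrite('pics/w13z.png',o)
o=cv2.imread('pics/s13.png')[130:270,230:370];o=cv2.resize(o,None,fx=4.2,fy=4.2,interpolation=2);cv2.imwrite('pics/s13z.png',o)"
```

```text
11.0 [543.9 -35.7  51.6] [-1.7901e+02 -8.0000e-02  7.9440e+01] F [-0.8  0.3 -2.5] w 49.2 q [-0.29  0.25  1.79 -0.    1.13 -0.1 ]
```

View pics/w13z.png

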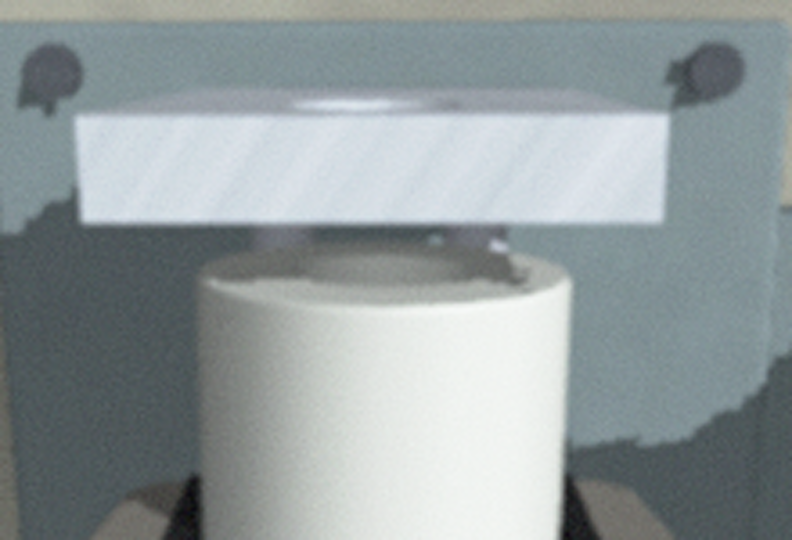

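View pics/s13z.png

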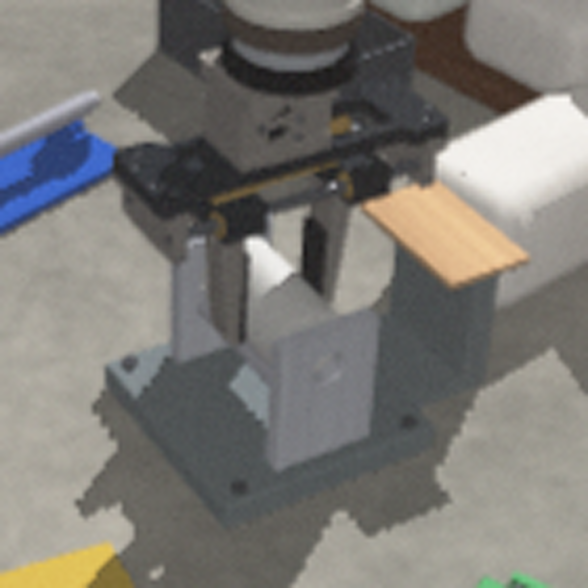

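Emit:
arm_command(moves=[{"tx": 0,"ty": 0,"tz": -0.002,"twist": 0},{"tx": 0,"ty": 0,"tz": -0.001,"twist": 0}])

```text
t: 11.3
tcp_pos: [544.9, -36.1, 50.3]
eef_rot: [-3.127, -0.001, 1.387]
ft_force: [-3.7, 0.6, 3.4]
width: 49.6
```

Emit:
arm_command(moves=[{"tx": 0,"ty": 0,"tz": 0,"twist": 0},{"tx": 0,"ty": 0,"tz": 0,"twist": 0},{"tx": 0,"ty": 0,"tz": 0,"twist": 0},{"tx": 0,"ty": 0,"tz": 0,"twist": 0},{"tx": 0,"ty": 0,"tz": 0,"twist": 0}], jaw=0.9)

```text
t: 11.8
tcp_pos: [547.1, -36.6, 52.3]
eef_rot: [-3.132, -0.001, 1.387]
ft_force: [-0.6, -0.5, 1.1]
width: 83.0
```

```bash
python3 -c "
from h import *
wsnap('w14.png')"
```

```text
11.8 [547.1 -36.6  52.3] [-1.7943e+02 -4.0000e-02  7.9450e+01] F [-0.6 -0.5  1.1] w 83.0 q [-0.29  0.25  1.78 -0.    1.12 -0.1 ]
```

View pics/w14.png

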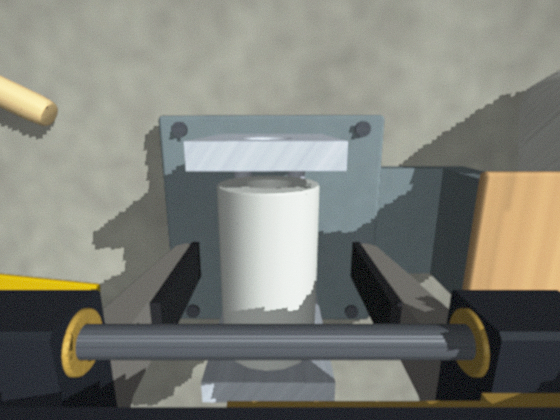

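Emit:
arm_command(moves=[{"tx": -0.002,"ty": 0,"tz": 0.01,"twist": 0},{"tx": 0,"ty": 0,"tz": 0.03,"twist": 0},{"tx": 0,"ty": 0,"tz": 0.04,"twist": 0},{"tx": 0,"ty": 0,"tz": 0.035,"twist": 0},{"tx": 0,"ty": 0,"tz": 0,"twist": 0}])

```text
t: 12.35
tcp_pos: [542.7, -36.1, 172.8]
eef_rot: [-3.129, -0.001, 1.387]
ft_force: [0.9, -0.0, 0.8]
width: 82.9
```

```bash
python3 -c "
from h import *
wsnap('w15.png')
o=cv2.imread('pics/w15.png')[110:290,170:390];o=cv2.resize(o,None,fx=3.3,fy=3.3,interpolation=2);cv2.imwrite('pics/w15z.png',o)"
```

```text
12.35 [542.7 -36.1 172.8] [-1.7929e+02 -5.0000e-02  7.9440e+01] F [ 0.9 -0.   0.8] w 82.9 q [-0.29  0.1   1.69 -0.    1.36 -0.1 ]
```

View pics/w15z.png

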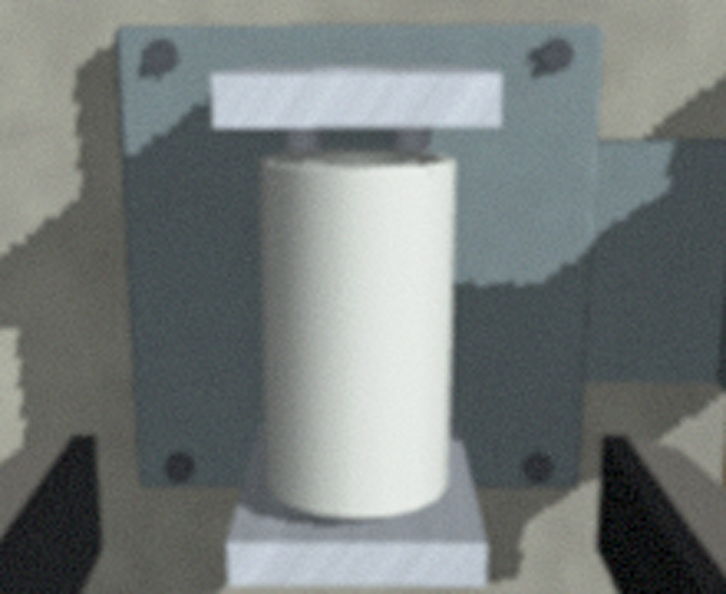

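```bash
python3 - <<'E' | tail -2
from s2 import *
M=wmodel('w15.png'); k=3.3
C=[(211,73),(503,72),(213,130),(502,128),(228,545),(487,541),(229,586),(487,584)]
U=np.array([(170+(u+.5)/k-.5,110+(v+.5)/k-.5) for u,v in C])
X=np.array([(sx*33,y,110) for y in(64,52,-52,-64) for sx in(-1,1)],float)
s=least_squares(lambda p:(proj(M,tr(p,X))-U).ravel(),[545,-35,-.18]); print(s.x[:2],np.degrees(s.x[2]),s.fun.round(1))
E
```

```text
[544.51 -35.28] -10.224128804623678 [-0.1  0.1 -0.1 -0.  -0.1 -0.9 -0.2 -0.6 -0.1 -0.3  0.5  0.9  0.1  0.3
  0.1  1. ]
```

Emit:
arm_command(moves=[{"tx": -0.004,"ty": 0.03,"tz": 0,"twist": 8.5},{"tx": -0.004,"ty": 0.03,"tz": 0,"twist": 8.5},{"tx": -0.004,"ty": 0.03,"tz": 0,"twist": 8.5},{"tx": -0.004,"ty": 0.03,"tz": 0,"twist": 8.5},{"tx": -0.004,"ty": 0.03,"tz": 0,"twist": 8.5},{"tx": -0.004,"ty": 0.03,"tz": 0,"twist": 8.5},{"tx": -0.004,"ty": 0.03,"tz": 0,"twist": 8.5},{"tx": -0.004,"ty": 0.03,"tz": 0,"twist": 8.5}], jaw=0.7)

```text
t: 13.2
tcp_pos: [501.1, 208.7, 161.2]
eef_rot: [-3.114, -0.009, 2.588]
ft_force: [0.6, -0.6, -1.3]
width: 64.0
```

Emit:
arm_command(moves=[{"tx": -0.004,"ty": 0.025,"tz": 0,"twist": 8.5},{"tx": -0.004,"ty": 0.02,"tz": 0,"twist": 8.5},{"tx": -0.004,"ty": 0.02,"tz": 0,"twist": 8.5},{"tx": -0.002,"ty": 0.01,"tz": 0,"twist": 8.5},{"tx": 0,"ty": 0,"tz": 0,"twist": 4},{"tx": 0,"ty": 0,"tz": 0,"twist": 0}])

```text
t: 13.8
tcp_pos: [478.3, 289.2, 152.0]
eef_rot: [-3.109, -0.024, -3.016]
ft_force: [-0.0, 0.4, 0.4]
width: 64.4
```

Emit:
arm_command(moves=[{"tx": 0.012,"ty": -0.022,"tz": -0.02,"twist": -1.6},{"tx": 0,"ty": 0,"tz": -0.03,"twist": 0},{"tx": 0,"ty": 0,"tz": -0.02,"twist": 0},{"tx": 0,"ty": 0,"tz": 0,"twist": 0},{"tx": 0,"ty": 0,"tz": 0,"twist": 0}], newtons=60)

```text
t: 14.3
tcp_pos: [488.4, 264.9, 77.3]
eef_rot: [-3.108, -0.028, -3.055]
ft_force: [0.3, 0.6, 1.3]
width: 64.4
```

```bash
python3 -c "
from h import *
wsnap('w16.png')"; python3 axle.py w16.png
```

```text
14.3 [488.4 264.9  77.3] [-178.06   -1.61 -175.02] F [0.3 0.6 1.3] w 64.4 q [ 0.3   0.26  1.72 -0.03  1.2  -1.35]
((489.7156066894531, 266.65478515625), (47.50672912597656, 21.406997680664062), 5.8569841384887695) (np.float64(279.2642073778664), np.float64(232.9790628115653)) 2006
[541.95495624 270.09315537  40.        ]
```

View pics/w16.png

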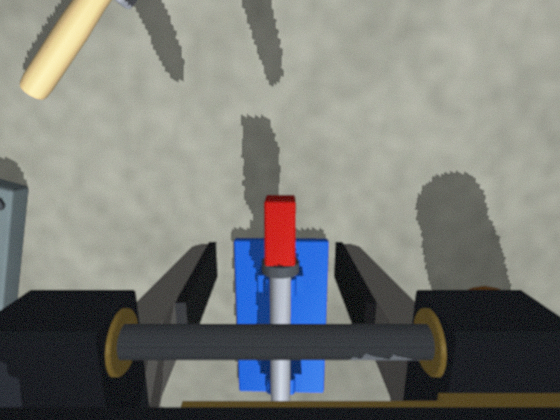

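```bash
python3 - <<'E'
from h import *
np.set_printoptions(precision=1,suppress=True)
M=wmodel('w16.png');T=np.load('pics/w16.png.pose.npy')
print(T[:3,:3].round(3)); print('grasp',(T@[0,0,-45,1])[:3],'tip',(T@[0,0,-26,1])[:3])
for z in(8,20,36): print(z,atz(M,235,239,z),atz(M,327,239,z))
d=np.array([np.cos(np.radians(5.6)),np.sin(np.radians(5.6))])
for z in(8,20,36): print((atz(M,281,239,z)[:2]-[489.9,266.6])@d)
E
```

```text
[[-1.  -0.1 -0. ]
 [-0.1  1.  -0. ]
 [ 0.  -0.  -1. ]]
grasp [489.5 266.5 122.3] tip [489.1 265.8 103.3]
8 [511.6 230.5   8. ] [504.  306.4   8. ]
20 [507.5 232.1  20. ] [500.2 304.6  20. ]
36 [502.  234.2  36. ] [495.2 302.1  36. ]
17.982553702641923
14.062492125013197
8.835743354841584
```

Emit:
arm_command(moves=[{"tx": 0,"ty": 0,"tz": -0.025,"twist": 0.7},{"tx": 0,"ty": 0,"tz": -0.025,"twist": 0},{"tx": 0,"ty": 0,"tz": -0.015,"twist": 0},{"tx": 0,"ty": 0,"tz": 0,"twist": 0}], jaw=0.6)

```text
t: 14.75
tcp_pos: [492.6, 266.4, 16.3]
eef_rot: [-3.11, -0.018, -3.043]
ft_force: [-0.3, -0.6, -0.2]
width: 55.8
```

```bash
python3 -c "
from h import *
wsnap('w17.png');save('side','s17.png')
T=np.load('pics/w17.png.pose.npy');print('grasp',(T@[0,0,-45,1])[:3])
o=cv2.imread('pics/s17.png')[100:210,150:290];o=cv2.resize(o,None,fx=4.5,fy=4.5,interpolation=2);cv2.imwrite('pics/s17z.png',o)"; python3 axle.py w17.png
```

```text
14.75 [492.6 266.4  16.3] [-178.17   -1.04 -174.37] F [-0.3 -0.6 -0.2] w 55.8 q [ 0.3   0.34  1.74 -0.03  1.08 -1.36]
grasp [493.2450844  267.88884288  61.22151586]
((489.59967041015625, 266.6828918457031), (47.29796600341797, 21.329036712646484), 5.278753280639648) (np.float64(274.6913201228021), np.float64(259.69215740999164)) 3583
[514.24006357 270.47736551  40.        ]
```

View pics/w17.png

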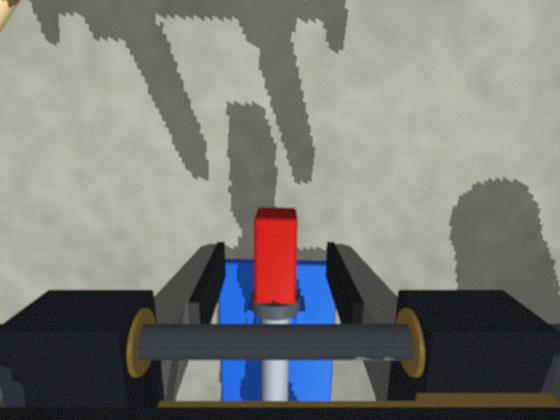

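View pics/s17z.png

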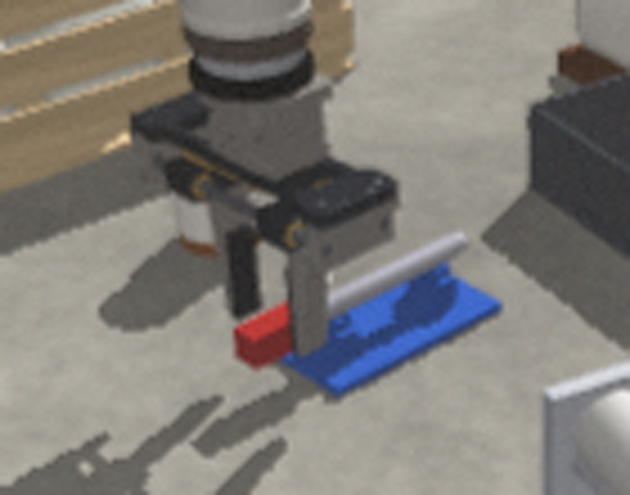

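Emit:
arm_command(moves=[{"tx": -0.004,"ty": -0.001,"tz": -0.008,"twist": -0.2},{"tx": -0.001,"ty": 0,"tz": -0.008,"twist": 0},{"tx": 0,"ty": 0,"tz": 0,"twist": 0}])

```text
t: 15.15
tcp_pos: [491.3, 266.7, 4.4]
eef_rot: [-3.112, -0.009, -3.047]
ft_force: [0.0, 0.0, 0.1]
width: 55.2
```

```bash
python3 -c "
from h import *
wsnap('w18.png')
T=np.load('pics/w18.png.pose.npy');print('grasp',(T@[0,0,-45,1])[:3])"; python3 axle.py w18.png
```

```text
15.15 [491.3 266.7   4.4] [-178.28   -0.52 -174.58] F [0.  0.  0.1] w 55.2 q [ 0.3   0.35  1.76 -0.03  1.04 -1.35]
grasp [491.54878207 268.07705292  49.38086073]
((489.2857666015625, 266.6839599609375), (47.64434814453125, 21.308549880981445), 5.208303928375244) (np.float64(273.14912063413425), np.float64(272.10601932127815)) 4037
[506.41677201 270.28026     40.        ]
```

Emit:
arm_command(moves=[{"tx": -0.002,"ty": -0.001,"tz": -0.007,"twist": 0},{"tx": -0.001,"ty": 0,"tz": -0.001,"twist": 0},{"tx": 0,"ty": 0,"tz": 0,"twist": 0}])

```text
t: 15.5
tcp_pos: [488.9, 265.9, -3.2]
eef_rot: [-3.112, -0.007, -3.047]
ft_force: [0.1, 0.3, -0.7]
width: 55.2
```

```bash
python3 -c "
from h import *
wsnap('w19.png');save('side','s19.png')
T=np.load('pics/w19.png.pose.npy');print('grasp',(T@[0,0,-45,1])[:3])
o=cv2.imread('pics/s19.png')[100:210,150:290];o=cv2.resize(o,None,fx=4.5,fy=4.5,interpolation=2);cv2.imwrite('pics/s19z.png',o)"
```

```text
15.5 [488.9 265.9  -3.2] [-178.3    -0.42 -174.58] F [ 0.1  0.3 -0.7] w 55.2 q [ 0.3   0.36  1.77 -0.03  1.03 -1.35]
grasp [489.08270406 267.24704248  41.7356119 ]
```

View pics/s19z.png

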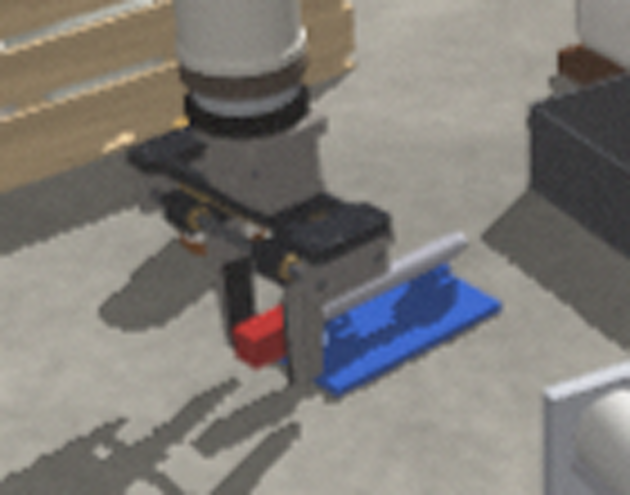

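Emit:
arm_command(moves=[{"tx": 0,"ty": 0,"tz": 0,"twist": 0},{"tx": 0,"ty": 0,"tz": 0,"twist": 0},{"tx": 0,"ty": 0,"tz": 0,"twist": 0},{"tx": 0,"ty": 0,"tz": 0,"twist": 0},{"tx": 0,"ty": 0,"tz": 0,"twist": 0},{"tx": 0,"ty": 0,"tz": 0,"twist": 0}], jaw=0, newtons=60)

```text
t: 16.2
tcp_pos: [489.5, 265.7, -2.7]
eef_rot: [-3.112, -0.006, -3.047]
ft_force: [0.3, 0.4, 0.2]
width: 22.1
```

```bash
python3 -c "
from h import *
wsnap('w20.png')
T=np.load('pics/w20.png.pose.npy');print('grasp',(T@[0,0,-45,1])[:3])"; python3 axle.py w20.png
```

```text
16.2 [489.5 265.7  -2.7] [-178.28   -0.37 -174.59] F [0.3 0.4 0.2] w 22.1 q [ 0.3   0.36  1.77 -0.03  1.03 -1.35]
grasp [489.69335597 267.09266478  42.31593225]
((487.4393310546875, 266.6369323730469), (44.240028381347656, 21.203575134277344), 6.083372592926025) (np.float64(274.9510882856444), np.float64(279.74345805820496)) 4089
[500.74789193 269.0744052   40.        ]
```

View pics/w20.png

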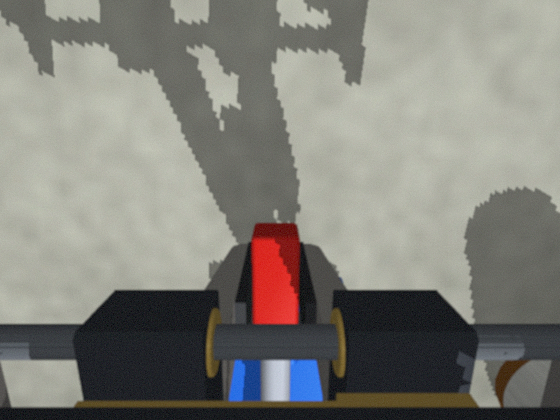

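```bash
cat > ax.py <<'E'
from h import *
np.set_printoptions(precision=2,suppress=True)
T0=np.load('pics/w20.png.pose.npy'); a0=np.radians(5.6)
Ht=(np.linalg.inv(T0)@[489.8,266.6,40,1]); Dt=T0[:3,:3].T@np.array([np.cos(a0),np.sin(a0),0])
SC=np.array([544.5,-35.35,85.]); SY=np.radians(-10.3)
ex=np.array([np.cos(SY),np.sin(SY),0]); ey=np.array([-np.sin(SY),np.cos(SY),0])
def state(T=None):
    s=r.sense(); T=toolT(s) if T is None else T
    H=(T@Ht)[:3]; D=T[:3,:3]@Dt; N=H+170*D; Mid=H+96*D
    loc=lambda P:np.array([(P-SC)@ex,(P-SC)@ey,P[2]-85])
    print('t',round(s['t'],2),'w',round(s['width'],1),'F',s['ft_force'],'tcp',s['tcp_pos'],'rpy',np.degrees(s['eef_rot']))
    print('handle',H,'dir deg',np.degrees(np.arctan2(D[1],D[0])),'want',np.degrees(np.arctan2(-ey[1],-ey[0])),'pitch deg',np.degrees(np.arcsin(D[2])))
    print('local x,y,z: handle',loc(H),'nose',loc(N))
if __name__=='__main__': print(Ht,Dt); state()
E
python3 ax.py
```

```text
[ -0.07  -0.43 -42.67   1.  ] [-1.    0.   -0.01]
t 16.25 w 21.4 F [ 0.51 -0.4  -0.78] tcp [489.52 265.74  -2.67] rpy [-178.28   -0.37 -174.59]
handle [489.79 266.62  39.99] dir deg 5.601653444047896 want -100.30000000000001 pitch deg -0.001839874652211109
local x,y,z: handle [-107.82  287.32  -45.01] nose [ 55.68 333.9  -45.01]
```

Emit:
arm_command(moves=[{"tx": 0,"ty": 0,"tz": 0.01,"twist": 0},{"tx": 0,"ty": 0,"tz": 0.025,"twist": 0},{"tx": 0,"ty": 0,"tz": 0.03,"twist": 0},{"tx": 0,"ty": 0,"tz": 0.025,"twist": 0},{"tx": 0,"ty": 0,"tz": 0,"twist": 0}])

```text
t: 16.75
tcp_pos: [485.5, 265.1, 89.4]
eef_rot: [-3.111, -0.014, -3.047]
ft_force: [0.6, 1.3, -1.8]
width: 21.2
```

```bash
python3 ax.py; python3 -c "
from h import *
save('side','s21.png')
o=cv2.imread('pics/s21.png')[60:210,150:330];o=cv2.resize(o,None,fx=4,fy=4,interpolation=2);cv2.imwrite('pics/s21z.png',o)"
```

```text
[ -0.07  -0.43 -42.67   1.  ] [-1.    0.   -0.01]
t 16.75 w 21.2 F [ 0.61  1.3  -1.81] tcp [485.47 265.07  89.42] rpy [-178.25   -0.81 -174.58]
handle [486.06 266.01 132.07] dir deg 5.614310944352394 want -100.30000000000001 pitch deg -0.44217847450838743
local x,y,z: handle [-111.38  286.05   47.07] nose [ 52.1  332.66  45.76]
```

View pics/s21z.png

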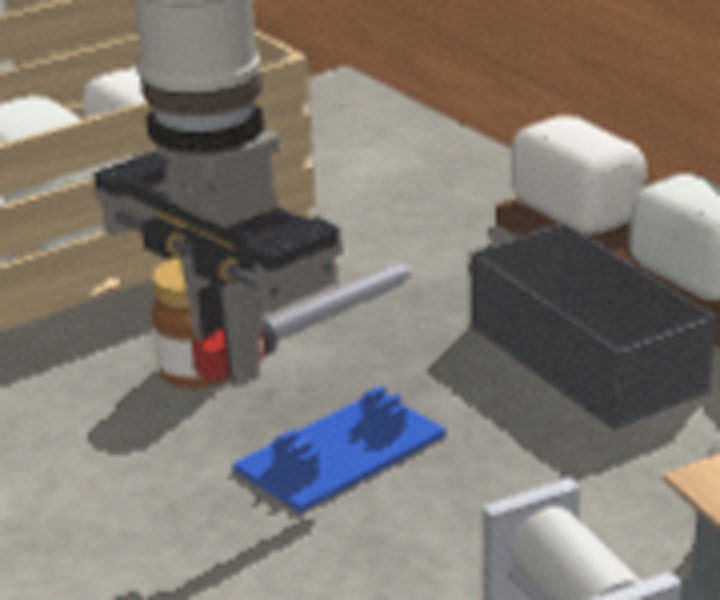

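Emit:
arm_command(moves=[{"tx": 0.008,"ty": -0.003,"tz": 0,"twist": -8.2},{"tx": 0.008,"ty": -0.003,"tz": 0,"twist": -8.2},{"tx": 0.008,"ty": -0.003,"tz": 0,"twist": -8.2},{"tx": 0.008,"ty": -0.003,"tz": 0,"twist": -8.2},{"tx": 0.008,"ty": -0.003,"tz": 0,"twist": -8.2},{"tx": 0.008,"ty": -0.003,"tz": 0,"twist": -8.2},{"tx": 0.008,"ty": -0.003,"tz": 0,"twist": -8.2},{"tx": 0.008,"ty": -0.003,"tz": 0,"twist": -8.2}])

```text
t: 17.6
tcp_pos: [538.0, 238.4, 70.5]
eef_rot: [-3.092, -0.036, 2.047]
ft_force: [-0.6, -0.3, -2.1]
width: 21.2
```

```bash
python3 ax.py
```

```text
[ -0.07  -0.43 -42.67   1.  ] [-1.    0.   -0.01]
t 17.6 w 21.2 F [-0.62 -0.32 -2.1 ] tcp [537.95 238.41  70.48] rpy [-177.18   -2.04  117.26]
handle [540.17 237.76 113.09] dir deg -62.5360584016386 want -100.30000000000001 pitch deg -1.6704281457154209
local x,y,z: handle [-53.09 267.93  28.09] nose [ 50.97 133.6   23.13]
```

Emit:
arm_command(moves=[{"tx": 0.006,"ty": -0.003,"tz": 0.003,"twist": -4},{"tx": 0.006,"ty": -0.003,"tz": 0.003,"twist": -4},{"tx": 0.006,"ty": -0.003,"tz": 0.003,"twist": -4},{"tx": 0.006,"ty": -0.003,"tz": 0.003,"twist": -4},{"tx": 0.006,"ty": -0.003,"tz": 0.003,"twist": -4},{"tx": 0.006,"ty": -0.003,"tz": 0.003,"twist": -4},{"tx": 0.006,"ty": 0,"tz": 0.003,"twist": -4},{"tx": 0,"ty": 0,"tz": 0,"twist": 0}])

```text
t: 18.4
tcp_pos: [570.6, 217.3, 72.7]
eef_rot: [-3.065, -0.038, 1.531]
ft_force: [0.3, 0.6, -2.3]
width: 21.5
```

```bash
python3 ax.py
```

```text
[ -0.07  -0.43 -42.67   1.  ] [-1.    0.   -0.01]
t 18.4 w 21.5 F [ 0.29  0.56 -2.26] tcp [570.63 217.3   72.66] rpy [-175.58   -2.16   87.72]
handle [573.41 215.52 115.2 ] dir deg -92.0704519755978 want -100.30000000000001 pitch deg -1.7938934634754957
local x,y,z: handle [-16.41 251.99  30.2 ] nose [ 7.91 83.83 24.88]
```

Emit:
arm_command(moves=[{"tx": 0,"ty": 0,"tz": 0.01,"twist": 0},{"tx": 0,"ty": 0,"tz": 0.01,"twist": 0},{"tx": 0,"ty": 0,"tz": 0.01,"twist": 0},{"tx": 0,"ty": 0,"tz": 0.01,"twist": 0}])

```text
t: 18.8
tcp_pos: [566.5, 217.3, 110.8]
eef_rot: [-3.056, -0.037, 1.535]
ft_force: [-0.4, 0.5, -2.4]
width: 21.7
```

```bash
cat > settle.py <<'E'
from ax import *
import sys
n=int(sys.argv[1]) if len(sys.argv)>1 else 1
for i in range(n): r.get_image('side')
state()
E
python3 ax.py; python3 settle.py 2
```

```text
[ -0.07  -0.43 -42.67   1.  ] [-1.    0.   -0.01]
t 18.8 w 21.7 F [-0.44  0.48 -2.39] tcp [566.55 217.31 110.77] rpy [-175.1    -2.09   87.97]
handle [569.71 215.57 153.29] dir deg -91.81516733349903 want -100.30000000000001 pitch deg -1.7316412408147583
local x,y,z: handle [-20.07 251.39  68.29] nose [ 5.01 83.32 63.15]
t 18.9 w 21.5 F [ 0.42  0.44 -1.86] tcp [568.16 217.52 112.38] rpy [-175.33   -2.13   87.96]
handle [571.14 215.75 154.91] dir deg -91.82631644512938 want -100.30000000000001 pitch deg -1.7716426255694702
local x,y,z: handle [-18.68 251.82  69.91] nose [ 6.35 83.76 64.66]
```

Emit:
arm_command(moves=[{"tx": 0.005,"ty": -0.001,"tz": -0.015,"twist": -4},{"tx": 0.004,"ty": -0.001,"tz": -0.015,"twist": -4},{"tx": 0.004,"ty": 0,"tz": -0.015,"twist": 0},{"tx": 0,"ty": 0,"tz": -0.005,"twist": 0}])

```text
t: 19.3
tcp_pos: [583.4, 216.1, 63.4]
eef_rot: [-3.066, -0.039, 1.394]
ft_force: [0.3, -0.5, -1.9]
width: 21.5
```

```bash
python3 settle.py 3
```

```text
t 19.45 w 21.6 F [ 0.57  0.15 -1.78] tcp [583.87 216.37  65.1 ] rpy [-175.75   -2.25   79.86]
handle [586.25 214.17 107.65] dir deg -99.93236336465876 want -100.30000000000001 pitch deg -1.8886981424236107
local x,y,z: handle [ -3.54 252.96  22.65] nose [-2.45 83.06 17.05]
```

Emit:
arm_command(moves=[{"tx": 0.003,"ty": 0,"tz": -0.016,"twist": -0.4}])

```text
t: 19.55
tcp_pos: [589.4, 217.0, 51.8]
eef_rot: [-3.073, -0.041, 1.388]
ft_force: [0.9, 0.4, -2.3]
width: 21.6
```

```bash
python3 settle.py 2; python3 -c "
from h import *
wsnap('w22.png');save('side','s22.png');save('scene','c22.png')
o=cv2.imread('pics/s22.png')[100:250,180:360];o=cv2.resize(o,None,fx=4,fy=4,interpolation=2);cv2.imwrite('pics/s22z.png',o)
o=cv2.imread('pics/c22.png')[120:270,220:400];o=cv2.resize(o,None,fx=4,fy=4,interpolation=2);cv2.imwrite('pics/c22z.png',o)"
```

```text
t 19.65 w 21.3 F [-0.29 -0.39 -2.66] tcp [585.58 216.15  46.86] rpy [-175.58   -2.19   79.46]
handle [588.09 213.95  89.41] dir deg -100.33342333482247 want -100.30000000000001 pitch deg -1.8264689420627882
local x,y,z: handle [ -1.69 253.08   4.41] nose [-1.79 83.17 -1.01]
19.65 [585.6 216.2  46.9] [-175.58   -2.19   79.46] F [-0.3 -0.4 -2.7] w 21.3 q [0.13 0.46 1.52 0.06 1.22 0.29]
```

View pics/w22.png

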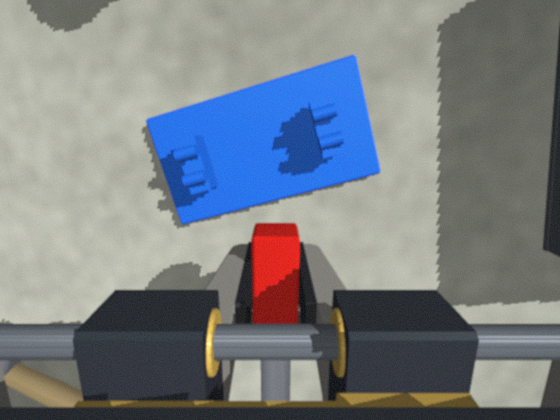

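View pics/s22z.png

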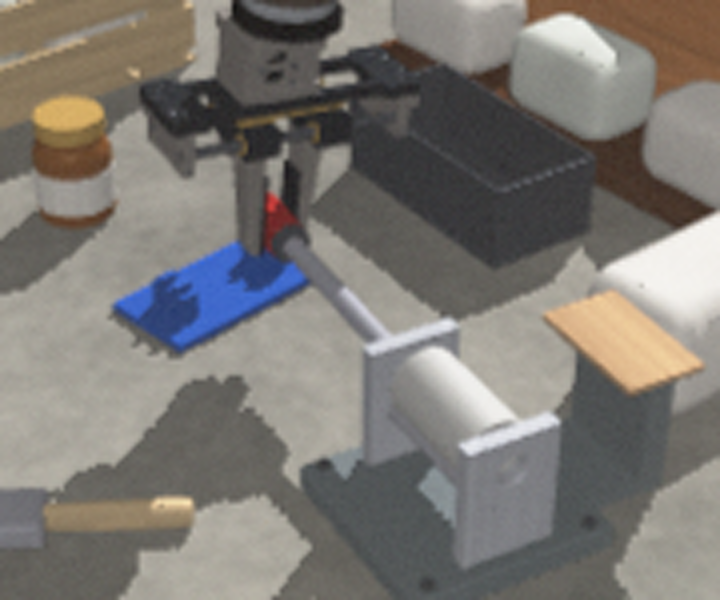

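View pics/c22z.png

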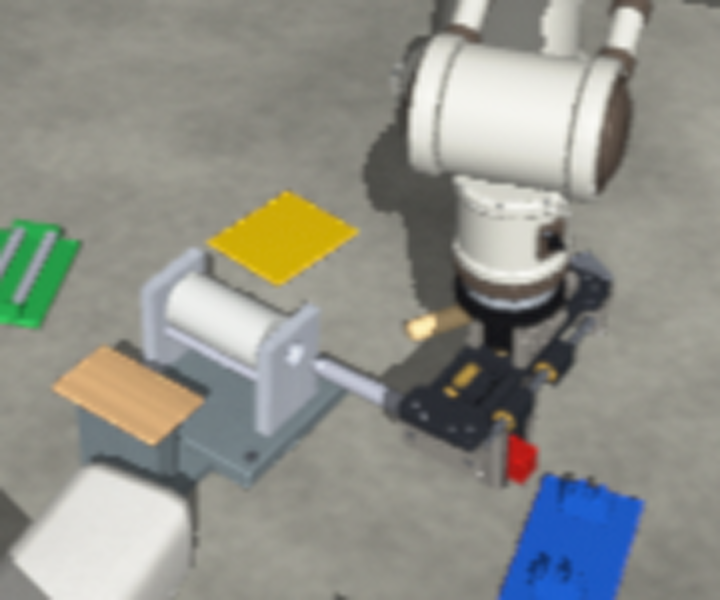

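```bash
python3 - <<'E'
from ax import *
T=np.load('pics/w22.png.pose.npy'); H=(T@Ht)[:3]; D=T[:3,:3]@Dt
pts={'nose':H+170*D,'collar face':H+32*D,'bore+':SC+64*ey,'bore-':SC-64*ey,'top+L':SC+64*ey-33*ex+[0,0,25],'top+R':SC+64*ey+33*ex+[0,0,25]}
for n,off in(('side',(180,100)),('scene',(220,120))):
    o=cv2.imread('pics/s22z.png' if n=='side' else 'pics/c22z.png')
    for k,p in pts.items():
        u,v=proj(model(n),p)[0]; a=((u-off[0]+.5)*4-.5,(v-off[1]+.5)*4-.5); print(n,k,np.round(a,1)); cv2.circle(o,(int(round(a[0])),int(round(a[1]))),3,(0,0,255) if 'bore' in k or 'top' in k else (0,255,0),-1)
    cv2.imwrite(f'pics/p22{n}.png',o[150:480,150:650] )
E
```

```text
side nose [391.1 349.2]
side collar face [293.8 245.8]
side bore+ [408.3 362.1]
side bore- [516.  470.4]
side top+L [364.5 345. ]
side top+R [452.6 316.5]
scene nose [313. 364.]
scene collar face [464.1 436. ]
scene bore+ [291.8 354.2]
scene bore- [165.1 290.1]
scene top+L [317.3 308.2]
scene top+R [266.8 352.8]
```

View pics/p22side.png

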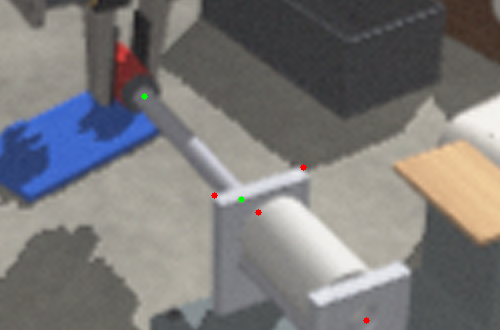

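View pics/p22scene.png

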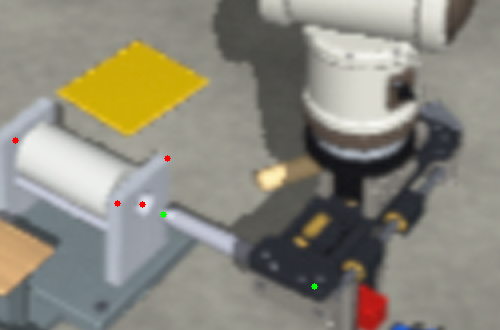

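Emit:
arm_command(moves=[{"tx": 0,"ty": -0.01,"tz": 0.001,"twist": 0}])

```text
t: 19.9
tcp_pos: [586.8, 207.0, 50.3]
eef_rot: [-3.068, -0.04, 1.388]
ft_force: [-0.6, -0.7, -2.2]
width: 21.5
```

```bash
python3 settle.py 2
```

```text
t 20.0 w 21.6 F [-0.7  -0.67 -2.22] tcp [587.26 205.16  50.51] rpy [-175.79   -2.23   79.43]
handle [589.6  202.96  93.06] dir deg -100.3643455790415 want -100.30000000000001 pitch deg -1.862872282415773
local x,y,z: handle [  1.77 242.54   8.06] nose [ 1.58 72.63  2.54]
```

Emit:
arm_command(moves=[{"tx": -0.0015,"ty": 0,"tz": -0.002,"twist": 0}])

```text
t: 20.1
tcp_pos: [586.4, 204.8, 49.1]
eef_rot: [-3.069, -0.039, 1.386]
ft_force: [-0.5, -0.7, -2.2]
width: 21.2
```

```bash
python3 settle.py 2;python3 settle.py 1
```

```text
t 20.2 w 21.8 F [-0.89  0.05 -1.71] tcp [585.58 204.95  48.44] rpy [-175.78   -2.22   79.41]
handle [587.93 202.75  90.99] dir deg -100.38426403162862 want -100.30000000000001 pitch deg -1.8603976049033697
local x,y,z: handle [  0.15 242.03   5.99] nose [-0.1  72.12  0.47]
t 20.25 w 21.5 F [ 0.5   0.9  -2.09] tcp [585.59 205.1   48.45] rpy [-175.78   -2.23   79.42]
handle [587.94 202.9   91.  ] dir deg -100.37555914304482 want -100.30000000000001 pitch deg -1.8660396294790873
local x,y,z: handle [  0.14 242.18   6.  ] nose [-0.09 72.27  0.47]
```

Aligned; advance 12 mm along the bore.

Emit:
arm_command(moves=[{"tx": -0.002,"ty": -0.012,"tz": 0,"twist": 0}])

```text
t: 20.35
tcp_pos: [583.5, 193.8, 48.6]
eef_rot: [-3.068, -0.039, 1.388]
ft_force: [-0.3, -0.5, -3.4]
width: 21.9
```

```bash
python3 settle.py 2
```

```text
t 20.45 w 21.6 F [ 0.61  0.46 -2.85] tcp [583.35 191.69  48.34] rpy [-175.76   -2.18   79.37]
handle [585.72 189.52  90.89] dir deg -100.41854044329988 want -100.30000000000001 pitch deg -1.8157314628768815
local x,y,z: handle [  0.35 228.62   5.89] nose [-0.   58.71  0.5 ]
```

Emit:
arm_command(moves=[{"tx": -0.002,"ty": -0.012,"tz": 0,"twist": 0.1}])

```text
t: 20.55
tcp_pos: [581.4, 179.9, 48.5]
eef_rot: [-3.068, -0.039, 1.388]
ft_force: [-0.3, 0.1, -2.6]
width: 21.7
```

```bash
python3 settle.py 2; python3 -c "
from h import *
save('scene','c23.png')
o=cv2.imread('pics/c23.png')[120:270,220:400];o=cv2.resize(o,None,fx=4,fy=4,interpolation=2);cv2.imwrite('pics/c23z.png',o)
save('side','s23.png')
o=cv2.imread('pics/s23.png')[100:250,180:360];o=cv2.resize(o,None,fx=4,fy=4,interpolation=2);cv2.imwrite('pics/s23z.png',o)"
```

```text
t 20.65 w 21.4 F [ 0.11  0.21 -1.37] tcp [581.21 177.99  48.27] rpy [-175.75   -2.13   79.4 ]
handle [583.59 175.86  90.83] dir deg -100.391119565957 want -100.30000000000001 pitch deg -1.7694300115943222
local x,y,z: handle [  0.7  214.79   5.83] nose [ 0.43 44.87  0.58]
```

View pics/c23z.png

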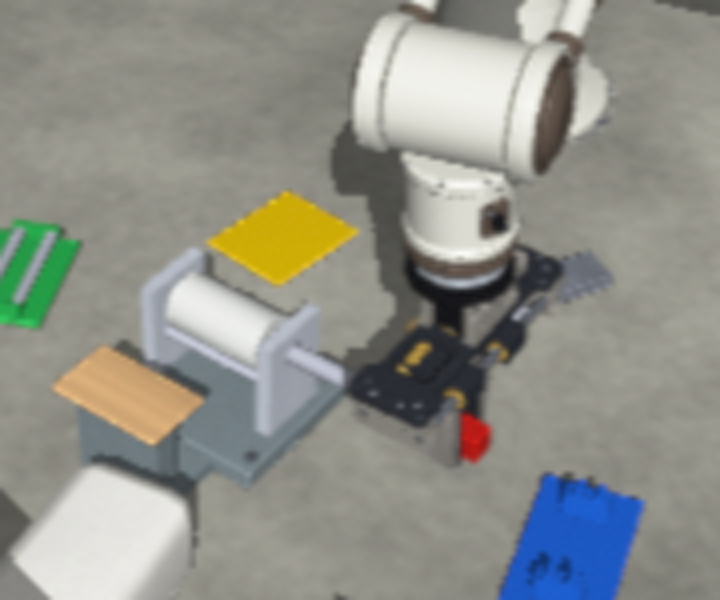

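View pics/s23z.png

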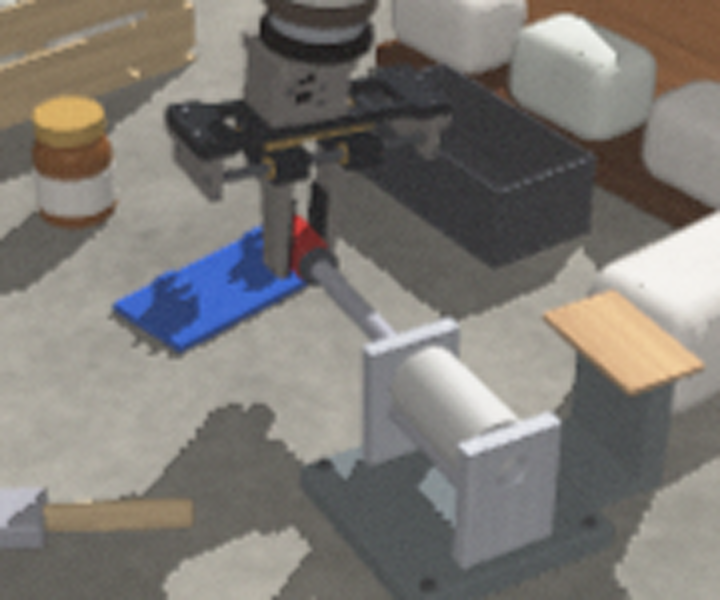

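Emit:
arm_command(moves=[{"tx": -0.003,"ty": -0.014,"tz": -0.0005,"twist": 0.1}])

```text
t: 20.85
tcp_pos: [578.5, 166.0, 48.1]
eef_rot: [-3.068, -0.039, 1.39]
ft_force: [-0.0, -0.3, -2.0]
width: 21.8
```

```bash
python3 settle.py 2
```

```text
t 20.95 w 21.9 F [-0.58  0.23 -2.7 ] tcp [578.06 163.66  47.7 ] rpy [-175.73   -2.14   79.47]
handle [580.46 161.53  90.26] dir deg -100.32371592541152 want -100.30000000000001 pitch deg -1.7729536801020889
local x,y,z: handle [  0.18 200.13   5.26] nose [ 0.11 30.22 -0.  ]
```

Emit:
arm_command(moves=[{"tx": -0.003,"ty": -0.014,"tz": -0.0005,"twist": 0}])

```text
t: 21.05
tcp_pos: [575.1, 150.0, 47.3]
eef_rot: [-3.068, -0.038, 1.388]
ft_force: [-0.4, 0.5, -1.9]
width: 21.7
```

```bash
python3 settle.py 2
```

```text
t 21.15 w 21.3 F [ 0.05 -0.64 -1.79] tcp [574.66 147.84  46.95] rpy [-175.7    -2.08   79.39]
handle [577.08 145.73  89.5 ] dir deg -100.4040231984639 want -100.30000000000001 pitch deg -1.7199285005657343
local x,y,z: handle [ -0.32 183.99   4.5 ] nose [-0.63 14.07 -0.6 ]
```

Emit:
arm_command(moves=[{"tx": -0.002,"ty": -0.014,"tz": 0,"twist": 0.1}])

```text
t: 21.25
tcp_pos: [572.6, 134.1, 47.1]
eef_rot: [-3.067, -0.037, 1.388]
ft_force: [-0.0, -0.5, -2.1]
width: 21.4
```

```bash
python3 settle.py 2
```

```text
t 21.35 w 21.5 F [ 0.78 -0.44 -3.79] tcp [572.48 131.99  46.86] rpy [-175.69   -2.04   79.41]
handle [574.93 129.92  89.41] dir deg -100.38446331902632 want -100.30000000000001 pitch deg -1.672345904592586
local x,y,z: handle [  0.38 168.04   4.41] nose [ 0.13 -1.88 -0.55]
```

Emit:
arm_command(moves=[{"tx": -0.002,"ty": -0.014,"tz": -0.0005,"twist": 0}])

```text
t: 21.45
tcp_pos: [570.6, 118.4, 46.5]
eef_rot: [-3.067, -0.036, 1.387]
ft_force: [-0.1, -0.4, -1.8]
width: 21.8
```

```bash
python3 settle.py 2
```

```text
t 21.55 w 21.5 F [ 0.26 -0.22 -1.59] tcp [570.25 116.27  46.2 ] rpy [-175.66   -1.99   79.33]
handle [572.71 114.23  88.75] dir deg -100.46531129043676 want -100.30000000000001 pitch deg -1.6274286719862057
local x,y,z: handle [  1.01 152.21   3.75] nose [  0.52 -17.72  -1.07]
```

Emit:
arm_command(moves=[{"tx": -0.0035,"ty": -0.013,"tz": -0.0005,"twist": 0.15}])

```text
t: 21.65
tcp_pos: [566.9, 103.6, 45.9]
eef_rot: [-3.066, -0.035, 1.388]
ft_force: [-0.2, -0.1, -1.9]
width: 22.0
```

```bash
python3 settle.py 2
```

```text
t 21.75 w 21.6 F [ 0.27 -1.11 -3.28] tcp [566.38 101.65  45.55] rpy [-175.64   -1.94   79.41]
handle [568.86  99.64  88.1 ] dir deg -100.37795689636476 want -100.30000000000001 pitch deg -1.581728665303607
local x,y,z: handle [ -0.17 137.17   3.1 ] nose [ -0.4  -32.76  -1.59]
```

Emit:
arm_command(moves=[{"tx": -0.0025,"ty": -0.012,"tz": 0,"twist": 0}])

```text
t: 21.85
tcp_pos: [563.8, 90.0, 45.6]
eef_rot: [-3.066, -0.035, 1.387]
ft_force: [0.9, 0.2, -3.3]
width: 21.6
```

```bash
python3 settle.py 2
```

```text
t 21.95 w 21.5 F [-0.03  0.34 -1.97] tcp [563.62  88.24  45.48] rpy [-175.63   -1.91   79.35]
handle [566.12  86.25  88.03] dir deg -100.4368744452156 want -100.30000000000001 pitch deg -1.54499788396299
local x,y,z: handle [ -0.47 123.51   3.03] nose [ -0.87 -46.43  -1.55]
```

Emit:
arm_command(moves=[{"tx": -0.001,"ty": -0.01,"tz": 0,"twist": 0.1}])

```text
t: 22.05
tcp_pos: [562.6, 78.5, 45.5]
eef_rot: [-3.065, -0.034, 1.388]
ft_force: [0.3, 1.0, -2.4]
width: 21.5
```

```bash
python3 settle.py 2
```

```text
t 22.15 w 21.8 F [-0.05 -0.03 -2.12] tcp [562.4   77.11  45.34] rpy [-175.61   -1.88   79.4 ]
handle [564.92  75.14  87.89] dir deg -100.38651032922185 want -100.30000000000001 pitch deg -1.5167507441406471
local x,y,z: handle [  0.34 112.36   2.89] nose [  0.08 -57.58  -1.61]
```

Emit:
arm_command(moves=[{"tx": -0.002,"ty": -0.008,"tz": -0.0005,"twist": 0}])

```text
t: 22.25
tcp_pos: [560.6, 69.4, 45.0]
eef_rot: [-3.065, -0.033, 1.386]
ft_force: [0.1, 1.9, -0.6]
width: 21.4
```

```bash
python3 settle.py 2
```

```text
t 22.35 w 21.6 F [-0.02 -0.9  -0.98] tcp [560.39  68.02  44.94] rpy [-175.62   -1.83   79.38]
handle [562.91  66.08  87.49] dir deg -100.41234408006788 want -100.30000000000001 pitch deg -1.470399015625967
local x,y,z: handle [ -0.03 103.09   2.49] nose [ -0.36 -66.85  -1.87]
```

Emit:
arm_command(moves=[{"tx": -0.001,"ty": -0.006,"tz": -0.0005,"twist": 0.1}])

```text
t: 22.45
tcp_pos: [559.6, 62.2, 44.7]
eef_rot: [-3.066, -0.032, 1.388]
ft_force: [-0.3, 1.3, -0.0]
width: 21.4
```

```bash
python3 settle.py 2
```

```text
t 22.55 w 21.6 F [ 0.57  2.3  -0.72] tcp [559.6   62.12  44.71] rpy [-175.64   -1.89   79.46]
handle [562.09  60.15  87.27] dir deg -100.33182569067168 want -100.30000000000001 pitch deg -1.5286802577647793
local x,y,z: handle [ 0.23 97.1   2.27] nose [  0.14 -72.84  -2.27]
```

Emit:
arm_command(moves=[{"tx": -0.0005,"ty": -0.003,"tz": 0,"twist": 0}])

```text
t: 22.65
tcp_pos: [559.6, 62.1, 44.8]
eef_rot: [-3.066, -0.039, 1.386]
ft_force: [4.7, 19.1, -4.7]
width: 21.6
```

```bash
python3 settle.py 2; python3 -c "
from h import *
save('scene','c24.png')
o=cv2.imread('pics/c24.png')[120:270,220:400];o=cv2.resize(o,None,fx=4,fy=4,interpolation=2);cv2.imwrite('pics/c24z.png',o)
save('side','s24.png')
o=cv2.imread('pics/s24.png')[100:250,180:360];o=cv2.resize(o,None,fx=4,fy=4,interpolation=2);cv2.imwrite('pics/s24z.png',o)"
```

```text
t 22.75 w 21.7 F [ 3.7  12.44 -2.46] tcp [559.63  62.2   44.78] rpy [-175.68   -2.22   79.43]
handle [562.05  59.99  87.32] dir deg -100.3590228522009 want -100.30000000000001 pitch deg -1.855247440342004
local x,y,z: handle [ 0.22 96.95  2.32] nose [  0.04 -72.96  -3.18]
```

View pics/c24z.png

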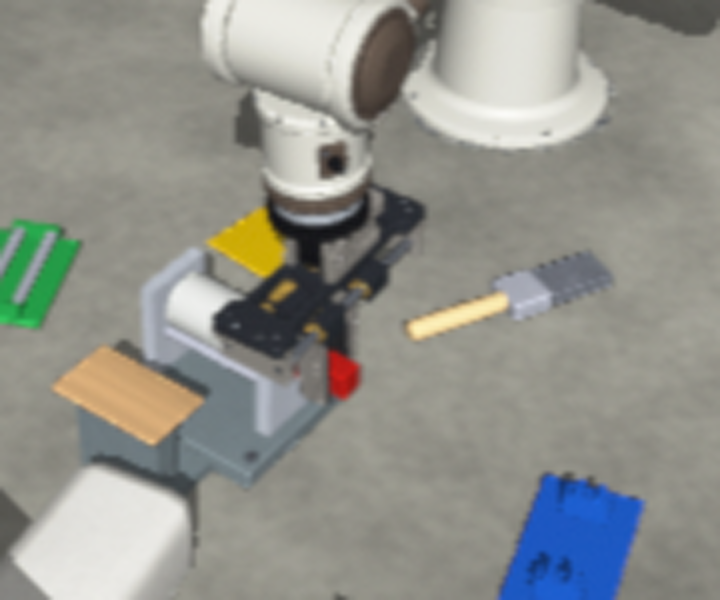

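View pics/s24z.png

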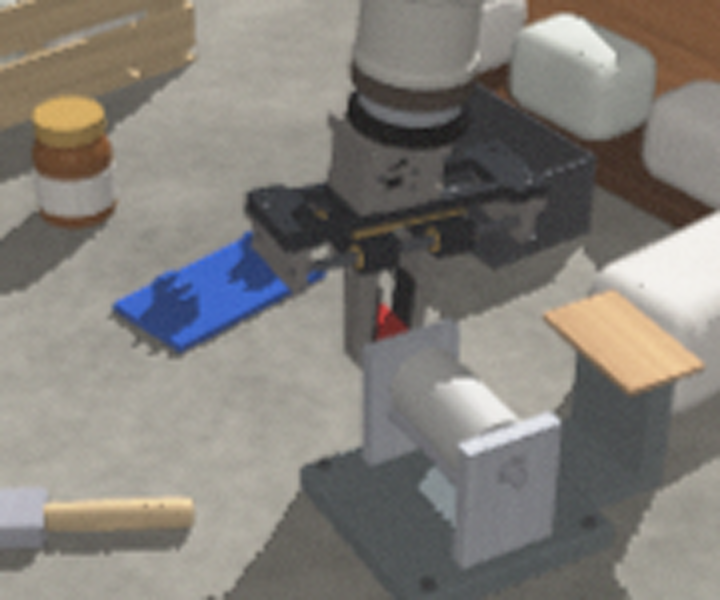

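Emit:
arm_command(moves=[{"tx": 0,"ty": 0,"tz": 0,"twist": 0},{"tx": 0,"ty": 0,"tz": 0,"twist": 0},{"tx": 0,"ty": 0,"tz": 0,"twist": 0},{"tx": 0,"ty": 0,"tz": 0,"twist": 0},{"tx": 0,"ty": 0,"tz": 0,"twist": 0},{"tx": 0,"ty": 0,"tz": 0,"twist": 0}], jaw=0.7)

```text
t: 23.45
tcp_pos: [560.7, 60.9, 45.8]
eef_rot: [-3.069, -0.036, 1.388]
ft_force: [-0.1, -0.2, 0.6]
width: 64.0
```

```bash
python3 -c "
from h import *
wsnap('w25.png')"; python3 ax.py
```

```text
23.45 [560.7  60.9  45.8] [-175.83   -2.06   79.53] F [-0.1 -0.2  0.6] w 64.0 q [-0.13  0.34  1.69  0.04  1.19  0.03]
[ -0.07  -0.43 -42.67   1.  ] [-1.    0.   -0.01]
t 23.5 w 64.1 F [-0.54  0.06  0.46] tcp [560.65  60.96  45.83] rpy [-175.83   -2.07   79.53]
handle [562.99  58.89  88.39] dir deg -100.2592894277732 want -100.30000000000001 pitch deg -1.702085134525331
local x,y,z: handle [ 1.34 96.03  3.39] nose [  1.46 -73.89  -1.66]
```

View pics/w25.png

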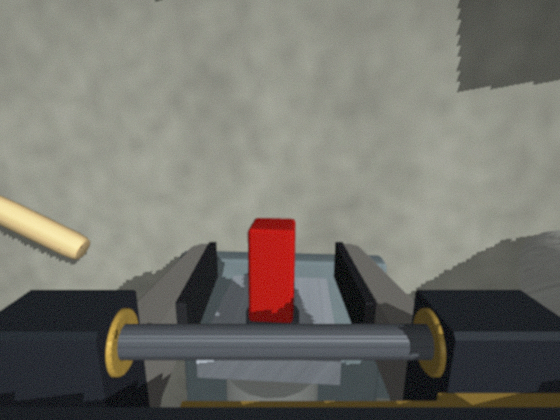

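Released with clear gaps on both sides. Retreat straight up, then inspect.

Emit:
arm_command(moves=[{"tx": 0,"ty": 0,"tz": 0.015,"twist": 0},{"tx": 0,"ty": 0,"tz": 0.025,"twist": 0},{"tx": 0,"ty": 0,"tz": 0.035,"twist": 0},{"tx": 0,"ty": 0,"tz": 0.04,"twist": 0},{"tx": 0,"ty": 0.02,"tz": 0.03,"twist": 0},{"tx": 0,"ty": 0.02,"tz": 0,"twist": 0}])

```text
t: 24.1
tcp_pos: [559.2, 99.9, 201.2]
eef_rot: [-3.07, -0.036, 1.384]
ft_force: [1.2, 0.0, 0.7]
width: 64.6
```

```bash
python3 -c "
from h import *
wsnap('w26.png');save('scene','c26.png');save('side','s26.png')
o=cv2.imread('pics/c26.png')[130:250,220:380];o=cv2.resize(o,None,fx=4.5,fy=4.5,interpolation=2);cv2.imwrite('pics/c26z.png',o)
o=cv2.imread('pics/s26.png')[130:270,230:370];o=cv2.resize(o,None,fx=4.2,fy=4.2,interpolation=2);cv2.imwrite('pics/s26z.png',o)
o=cv2.imread('pics/w26.png')[100:345,120:430];o=cv2.resize(o,None,fx=2.4,fy=2.4,interpolation=2);cv2.imwrite('pics/w26z.png',o)"; python3 axle.py w26.png
```

```text
24.1 [559.2  99.9 201.2] [-175.87   -2.06   79.3 ] F [1.2 0.  0.7] w 64.6 q [-0.06  0.18  1.55  0.04  1.48  0.12]
((559.8159790039062, 48.25140380859375), (59.03242111206055, 24.100488662719727), 79.79007720947266) (np.float64(293.5883905013193), np.float64(244.61917326297274)) 1137
[529.99205987 -13.20526397  40.        ]
```

View pics/w26z.png

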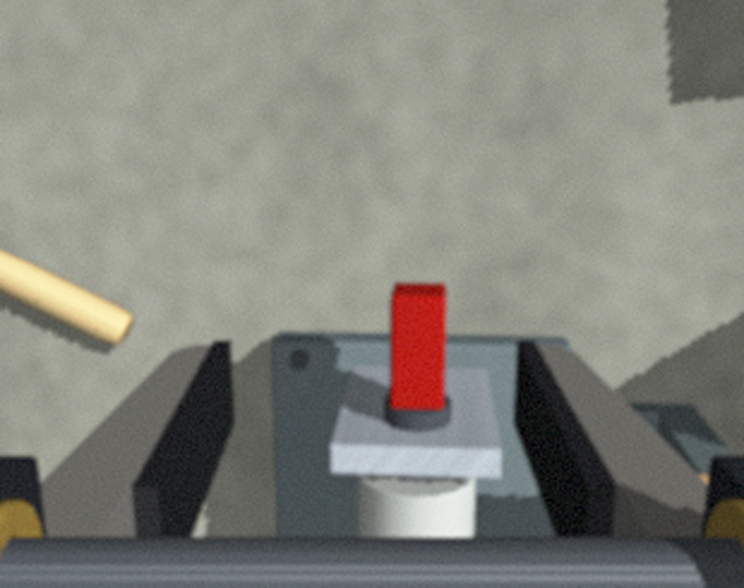

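View pics/c26z.png

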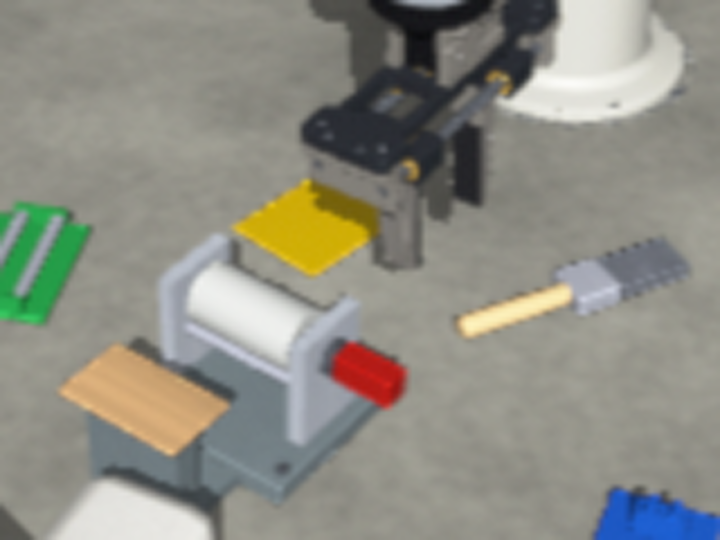

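View pics/s26z.png

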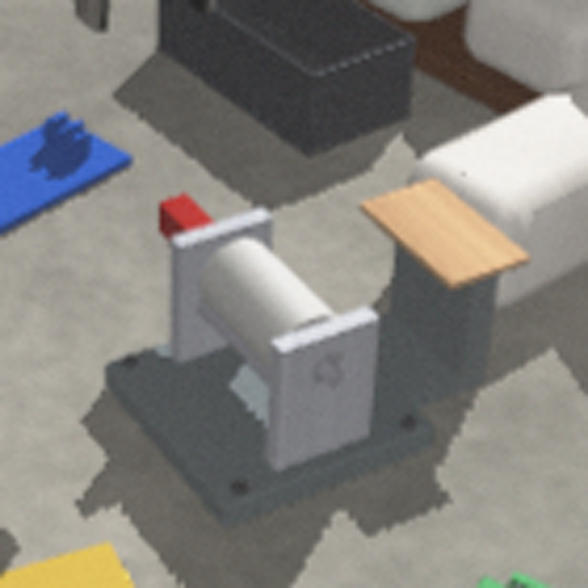

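```bash
python3 - <<'E'
from ax import *
M=wmodel('w26.png')
k=2.4
for n,u,v,z in(('far end top',419,292,97),('handle/collar top',417,409,97),('cheek top outer L',332,446,110),('cheek outer R',500,446,110),('cheek inner L',331,474,110),('collar top near rim',418,426,99)):
    P=atz(M,120+(u+.5)/k-.5,100+(v+.5)/k-.5,z); print(n,(P-SC)@ex,(P-SC)@ey)
E
```

```text
far end top 0.6733584247080666 122.62405785177218
handle/collar top 0.31322448276868176 74.51003482127018
cheek top outer L -32.307574454960516 63.75242254849087
cheek outer R 32.3002211176161 65.72074465373123
cheek inner L -32.880774616234504 51.890376816204245
collar top near rim 0.8020855306038919 68.14408573620918
```

Emit:
arm_command(moves=[{"tx": -0.006,"ty": -0.033,"tz": 0,"twist": 0},{"tx": -0.006,"ty": -0.033,"tz": 0,"twist": 0},{"tx": -0.006,"ty": -0.033,"tz": 0,"twist": 0},{"tx": -0.006,"ty": -0.033,"tz": -0.02,"twist": 0},{"tx": 0,"ty": 0,"tz": -0.03,"twist": 0},{"tx": 0,"ty": 0,"tz": -0.01,"twist": 0},{"tx": 0,"ty": 0,"tz": 0,"twist": 0}])

```text
t: 24.95
tcp_pos: [525.9, -41.0, 130.2]
eef_rot: [-3.051, -0.032, 1.385]
ft_force: [1.2, 0.5, 0.4]
width: 64.6
```

```bash
python3 -c "
from h import *
wsnap('w27.png')
o=cv2.imread('pics/w27.png')[20:270,150:400];o=cv2.resize(o,None,fx=3,fy=3,interpolation=2)[:600];cv2.imwrite('pics/w27z.png',o)"
```

```text
24.95 [525.9 -41.  130.2] [-174.83   -1.82   79.37] F [1.2 0.5 0.4] w 64.6 q [-0.32  0.17  1.71  0.02  1.36 -0.14]
```

View pics/w27z.png

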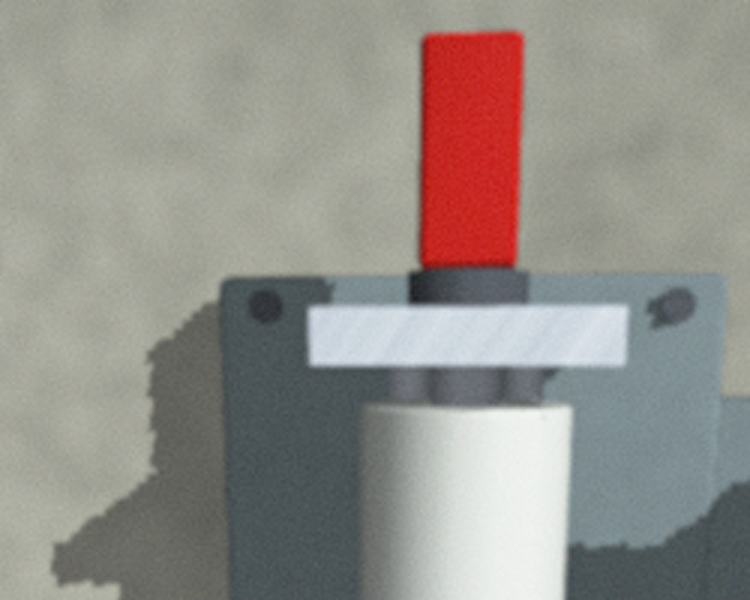

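```bash
python3 - <<'E'
from ax import *
M=wmodel('w27.png');k=3
print('cam y', (M[4][:3,3]-SC)@ey)
for n,u,v,z in(('far end top',472,35,96),('handle/collar',468,267,96),('cheek outer L',310,307,110),('cheek outer R',627,305,110),('cheek inner',470,367,110),('roller end top',468,405,110)):
    P=atz(M,150+(u+.5)/k-.5,20+(v+.5)/k-.5,z); print(n,((P-SC)@ex).round(1),((P-SC)@ey).round(1))
E
```

```text
cam y 56.792485268561464
far end top 0.0 118.7
handle/collar 0.1 72.5
cheek outer L -32.7 63.8
cheek outer R 32.5 63.9
cheek inner 0.9 51.5
roller end top 0.6 43.7
```

Emit:
arm_command(moves=[{"tx": 0,"ty": 0,"tz": 0.03,"twist": 0},{"tx": 0,"ty": 0,"tz": 0.03,"twist": 0},{"tx": 0,"ty": 0,"tz": 0.02,"twist": 0},{"tx": 0,"ty": 0,"tz": 0,"twist": 0},{"tx": 0,"ty": 0,"tz": 0,"twist": 0}])

```text
t: 25.5
tcp_pos: [526.9, -38.8, 217.4]
eef_rot: [-3.055, -0.031, 1.39]
ft_force: [0.5, 0.3, -0.5]
width: 64.7
```

```bash
python3 -c "
from h import *
wsnap('w28.png'); save('side','s28.png'); print(r.finish_job())"
```

```text
25.5 [526.9 -38.8 217.4] [-175.03   -1.79   79.67] F [ 0.5  0.3 -0.5] w 64.7 q [-0.32  0.1   1.61  0.02  1.52 -0.14]
the job is handed in; nothing more can be done
None
```

View pics/s28.png

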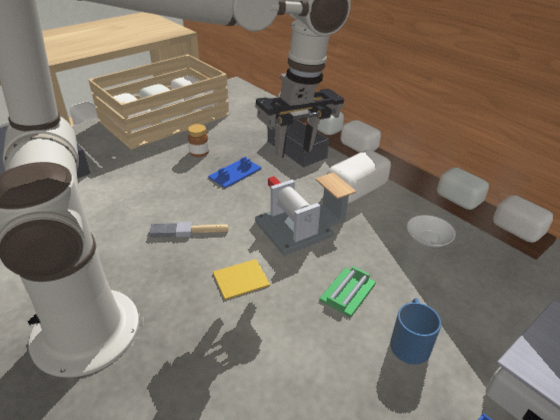

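The roller is back on the stand's two rods, and the axle is through both cheeks and the roller with its collar against the +y cheek. Both are released, and I handed the job in at about 25.5 s. In the last side picture the roller and axle sit in the stand, the jam jar (198, 140) and mug (415, 332) are where they started, and the gripper is clear above with no contact force.

**Collar check:** while pushing home I felt about 19 N of contact. The overhead wrist view then put the handle/collar joint 72.5 mm from the stand's middle (72 expected) and the handle's far end at 118.7 mm (120 expected), so any gap is within measuring error. An earlier, more slanted view had suggested 1.5–2.5 mm.

**What did not match:**
- **Fingertips:** they sit about 40 mm further back than the tool description says. My first close on the roller therefore shut above it without touching, and I went lower and gripped it properly.
- **Tool tilt:** the tool picked up a few degrees during the moves, leaving the axle about 1.7° nose-down by my estimate. The bores took this without any notable force.

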